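# Check in the kit of a returned hire bike

## Robot

A 7-joint arm with a two-finger parallel gripper is mounted at the origin on the work surface. World frame = base frame: x ahead of the robot, y to its left, z up, the work surface at z = 0. Lengths are in m, angles in rad, forces in N, time in s.
With the tool pointing down it reaches from about 0.425 to 0.925 m from the base axis. Payload 6.8 kg.
Tool frame: the origin (TCP) lies on the centre line of the jaws, within the pads' length; the fingertips stand 19 mm ahead of it and the grasp point (between the pads) is the TCP (tcp_to_tips is the distance from the TCP to the fingertips, in m); x points along the fingers, y is the direction in which the jaws open and shut, and the axes are right-handed (so a half turn about x gives the same grasp; the last joint's range is limited). The gripper opens to 85 mm and grips with 20 to 120 N. Pads are 22 mm wide; open, the fingers measure 114 mm over their backs; the gripper's body (76 mm by 85 mm) begins 54 mm behind the grasp point. The pads swing forward as they close: fully open they stand 13 mm farther back than shut.
Start: joints at [1.097, 0.477, 0.022, 1.555, -0.011, 1.109, -0.083], TCP at [0.241, -0.63, 0.221] pointing down, gripper open.
Joint ranges: [-2.96, 2.96], [-0.34, 2.1], [-1.41, 1.46], [0.24, 2.44], [-1.37, 4.51], [0.17, 1.92], [-2.96, 2.96]. Speed limits (rad/s): [2.39, 2.39, 3.14, 3.14, 3.14, 3.14, 3.14].

## Interface

Orientations are given as a unit quaternion [w, x, y, z].
In Python, from station import get_obs, read_camera, hand_in, spot_in, cut_out, tcp_to_tips gives the robot as it stands.
- The arm moves only by the shell command python3 -m jog 'ROWS' [FORCE]. ROWS is JSON, a list of rows, each an object of numbers: "gripper": the closure, from 0 (fully open) to 1 (shut); "dx", "dy", "dz": the shift along the world's x, y, z in m; "rx", "ry", "rz": the turn, a rotation vector about the world's x, y, z in degrees. In form: [{"gripper": .., "dx": .., "dy": .., "dz": .., "rx": .., "ry": .., "rz": ..}, ...]. A call has 1 to 10 rows; each row is the pose to reach, as a shift and turn from the pose commanded when the call began; what a row does not reach only later rows make up. A row lasts 1/10 s, in which the tool goes at most 50 mm and 8.59 degrees, less where a joint would pass 70% of its speed; a pose out of reach is approached as far as the arm can. A call with a gripper value outside its range is refused whole. The fingers move at their own pace and stop on an object; FORCE is the grip in N (left out, the last holds). Time passes only in rows, so rows that repeat a pose let the fingers close. It gives the time, the measured TCP pose, the force and the opening at its end, in the units of the state.
- get_obs(): the state, without advancing time (a new reading comes with each control period).
- read_camera(name): name is "scene" or "top"; returns a dict with "pixels" (400x640x3 uint8, blue, green, red), "range_z" (400x640 float32, m along the optical axis (not along the pixel's ray), 0 where there is no reading), "camera_matrix" (3x3 intrinsics, pixels), "D" ([k1, k2, p1, p2, k3] as OpenCV has them; the pictures are not rectified), "cam_to_world" (4x4, takes a point from camera to world coordinates). Camera axes: x right, y down, z forward; pixel columns grow to the right and rows downward; lengths in m; the calibration is good to about 2 mm. A picture is of the moment at which its call begins.
- hand_in(): hands the job in, once; it reports no verdict.
Trained networks look in the newest picture that a camera, given by its name, has taken for a name from the list of things; names that differ only in an ending like _2 or _b are one class to them, and where a whole thing is asked for, a point or a joint stands for the part that bears it (a point fixed in the world has none). Each returns a list of dicts, best first, with "conf" (0 to 1); they miss things now and then, are a little off and sometimes report something else, mostly with a low value. They report only what shows in the picture. A call takes as long as a camera call. They do not tell look-alikes from the thing itself.
- spot_in(camera, label): "box" ([centre column, centre row, width, height] in pixels, round what is visible of it).
- cut_out(camera, label): "mask" (400x640 bool, what is visible of it) and "box" ([centre column, centre row, width, height] in pixels, round what is visible of it).
The state is a dict: "t": time; "q": joint angles; "joint_vel": joint speeds; "joint_torque": joint torques, N m; "eef_pos": TCP position; "tool_rot": TCP orientation; "contact_force": force on the tool from outside, world axes, zero at the start; "torque": the same for the moment, N m; "gripper_width": opening from 0.0 (shut) to 1.0 (fully open).
Only numpy, scipy, OpenCV 4.12 (cv2) and the standard library are available. Lean on these libraries where they do the work, as an engineer would, in place of code of your own. Each camera call takes 0.05 s, during which the arm holds its last target. There are 200 camera calls.

## Task

A hire bike has come back: gather its kit into the low wooden tray, setting each piece down rather than dropping it - the thick round-ended sunglasses case flat in the long compartment, the carabiner flat in the larger of the two short ones, and the bicycle bell with the thumb lever upright in the smallest. Push the key with the bar-shaped wooden tag down through the sprung flap in the top of the key box, so that it drops inside. Leave the other bell, the round hoop, the key with the round disc and the slim case where they lie.

Things in the scene. Friction and masses are not known exactly. Their poses are not given: they have to be found in the camera images.
- kit_tray: Low mid-brown wooden tray, fixed, 194 (x) by 200 (y) mm. Origin: centre of underside. Floor top z 5, walls 25 high and 5 thick, dividers 24 high. Compartments, inner limits in its frame, mm: long one x 12..92, y -95..95 (sunglasses case); larger short one x -92..8, y -95..15 (carabiner); smallest x -92..8, y 19..95 (bicycle bell). Yaw under 0.2 rad.
- key_box: Dark wooden box, fixed, 115 (x) by 150 (y), 110 mm high; door on -x not used. Origin: centre of underside. Top opening x -40..40, y -65..65 has an aluminium flap, top z 109, hinged at its +x edge, swinging down 1.4 rad; 1 N opens it, 2-5 N far, key's weight alone not; springs shut. Push key 38 mm down at the middle, long way along y, open fingers about 14 mm more: it slides in. Floor z 6.
- bike_bell: Chrome bicycle bell with a thumb lever, standing on its black clamp. Origin: centre of the underside of the clamp's 34 x 30 mm foot; z up. Round chrome cap 55 mm across, its straight side from z = 25 to 40 mm, top at 54 mm. The black thumb lever sticks out along +x, to 40 mm from the axis, at z = 18 to 30 mm; grip the cap across y, at z about 30 to 40 mm. About 110 g.
- carabiner: Aluminium carabiner lying flat, pear-shaped closed loop of 10 mm round bar, 84 mm along x, 44 mm along y. Origin: centre of the loop, on the underside; z up. The straight spine (at y = -17 mm) and the gate (at y = 17 mm) run along x: grip across y, over both. About 60 g.
- sunglasses_case: Black hard plastic sunglasses case, the thick one with round ends: 160 mm along x, 60 mm along y, 46 mm high, straight sides. Origin: centre of the underside; z up. Grip across y near the top. 80 to 150 g.
- bar_key: Small brass lock key on a straight bar-shaped wooden tag, stiff in one piece, lying flat; 105 mm long along x in all. Origin: underside, middle of the whole length. The tag is 65 x 22 x 12 mm, from x = -52 to 12 mm; the key goes on to x = 52 mm. Grip the tag at the origin across y (22 mm). About 60 g.
- call_bell: Look-alike, to be left: chrome desk call bell with a push knob on top and no lever, on a round black base 68 mm across, 56 mm high. Origin: centre of the underside.
- key_hoop: Look-alike, to be left: round steel key hoop, 64 mm across, of 8 mm bar, lying flat. Origin: its centre, on the underside.
- disc_key: Look-alike, to be left: the same sort of small brass key on a round wooden disc, 40 mm across and 12 mm thick; 80 mm long along x in all. Origin: middle of the whole length, on the underside.
- slim_case: Look-alike, to be left: slim flat black spectacles case with square ends, 150 mm along x, 40 mm along y, 18 mm high. Origin: centre of the underside.
Mind the look-alikes: they are no part of the job. Leave any orange look-alike of the sunglasses_case alone.

How it is judged:
At the end, for the whole second after the job is handed in: Case, carabiner and bicycle bell each inside its own tray compartment, on its floor (origin under 12 mm up), tilted under 0.2 rad (carabiner 0.25); bar-tag key inside the key box, below 75 mm; all four at rest; the call bell, hoop, disc key and slim case within 30 mm of their starts (x of sunglasses_case in the frame of kit_tray between 0.012 and 0.092 m and y of sunglasses_case in the frame of kit_tray between -0.095 and 0.095 m and z of each of sunglasses_case, carabiner, bike_bell in the frame of kit_tray below 0.012 m and angle between each of sunglasses_case, bike_bell's own z axis and vertical below 0.2 rad and x of carabiner in the frame of kit_tray between -0.092 and 0.008 m and y of carabiner in the frame of kit_tray between -0.095 and 0.015 m and angle between carabiner's own z axis and vertical below 0.25 rad and x of bike_bell in the frame of kit_tray between -0.092 and 0.008 m and y of bike_bell in the frame of kit_tray between 0.019 and 0.095 m and x of bar_key in the frame of key_box between -0.0575 and 0.0575 m and y of bar_key in the frame of key_box between -0.075 and 0.075 m and z of bar_key in the frame of key_box below 0.075 m and linear speed of each of sunglasses_case, carabiner, bike_bell, bar_key below 0.02 m/s and angular speed of each of sunglasses_case, carabiner, bike_bell, bar_key below 0.2 rad/s and distance of each of call_bell, key_hoop, disc_key, slim_case from where it was at the start of the episode below 0.03 m); the robot touches nothing.
It fails at once if a look-alike (call bell, round hoop, disc key or slim case) is moved more than 30 mm from its start (distance of any of call_bell, key_hoop, disc_key, slim_case from where it was at the start of the episode above 0.03 m).
It fails at once if the sunglasses case, carabiner or bicycle bell is dropped (falls free faster than 0.8 m/s: from over 30 mm) ((linear speed of sunglasses_case above 0.8 m/s and contact force between sunglasses_case and the fingers below 0.05 N) or (linear speed of carabiner above 0.8 m/s and contact force between carabiner and the fingers below 0.05 N) or (linear speed of bike_bell above 0.8 m/s and contact force between bike_bell and the fingers below 0.05 N)).
It also fails if it takes over 104 s, if anything falls off the work surface, if the arm or the gripper's body presses on something with over 40 N, if the wrist force passes 120 N, or if a joint passes its speed limit or range.

## Working session

There is one attempt and no reset: what is moved stays moved. The work goes in short steps, Python scripts to look and compute and a shell command to move; the robot and the scene stay as the last step left them, time stands still between calls to the robot, and variables do not carry over. Pictures are saved under pics/ and viewed, about 12 in all and at most 16, crops included, and the job is handed in when it is done.

```bash
mkdir -p pics; ls; cat > h.py <<'E'
import numpy as np, cv2
from station import *
def snap(cam,name=None,crop=None,scale=1):
    c=read_camera(cam); im=c["pixels"].copy()
    if crop: x0,y0,x1,y1=crop; im=im[y0:y1,x0:x1]
    if scale!=1: im=cv2.resize(im,None,fx=scale,fy=scale,interpolation=cv2.INTER_CUBIC)
    if name: cv2.imwrite(f"pics/{name}.png",im)
    return c
def cloud(c):
    h,w=c["range_z"].shape
    u,v=np.meshgrid(np.arange(w),np.arange(h))
    p=cv2.undistortPoints(np.stack([u,v],-1).reshape(-1,1,2).astype(np.float64),c["camera_matrix"],np.array(c["D"],float)).reshape(h,w,2)
    z=c["range_z"]; P=np.stack([p[...,0]*z,p[...,1]*z,z,np.ones_like(z)],-1)@np.array(c["cam_to_world"]).T
    P=P[...,:3]; P[z<=0]=np.nan
    return P
def rect(pts):
    (cx,cy),(w,h),a=cv2.minAreaRect(pts.astype(np.float32)*1000)
    if h>w: w,h,a=h,w,a+90
    return np.round([cx,cy,w,h,a],1)
E
python3 - <<'E'
from h import *
ms={}
for cam in ["top","scene"]:
    c=snap(cam,cam+"0"); P=cloud(c)
    for n in "kit_tray key_box bike_bell carabiner sunglasses_case bar_key call_bell key_hoop disc_key slim_case".split():
        for d in cut_out(cam,n)[:3]:
            m=d["mask"]; q=P[m]; q=q[np.isfinite(q[:,0])]
            if len(q)<10: continue
            zt=np.percentile(q[:,2],95)
            print(cam,n,round(d["conf"],2),np.round(d["box"]),"px",m.sum(),"rect cx cy w h ang",rect(q[:,:2]),"zmax",round(zt,3), "med",np.round(np.median(q,0),3))
print(get_obs()); print(tcp_to_tips)
E
```

```text
pics
top kit_tray 0.7 [258. 174.  19.  33.] px 433 rect cx cy w h ang [544.4 115.9  62.4  52.6  29.1] zmax 0.055 med [0.545 0.118 0.049]
top kit_tray 0.63 [191. 205.  89.  88.] px 6380 rect cx cy w h ang [473.  297.5 209.8 204.4 100. ] zmax 0.025 med [0.47  0.296 0.005]
top key_box 0.7 [440. 212.  80.  57.] px 4133 rect cx cy w h ang [ 458.1 -328.4  194.4  149.7   87.4] zmax 0.112 med [ 0.449 -0.301  0.109]
top bike_bell 0.95 [259. 175.  23.  31.] px 449 rect cx cy w h ang [546.6 118.7  62.6  55.4  35.5] zmax 0.055 med [0.544 0.119 0.049]
top carabiner 0.65 [302. 225.  29.  27.] px 348 rect cx cy w h ang [427.5  10.6  80.   45.8  27.3] zmax 0.012 med [0.428 0.011 0.008]
top sunglasses_case 0.74 [267. 123.  27.  66.] px 1443 rect cx cy w h ang [685.8 105.2 176.7  65.8   4.5] zmax 0.049 med [0.672 0.101 0.046]
top bar_key 0.69 [354. 217.  11.  34.] px 263 rect cx cy w h ang [ 439.1 -118.7   99.    21.7  167.3] zmax 0.014 med [ 0.431 -0.117  0.011]
top call_bell 0.69 [351. 169.  22.  32.] px 550 rect cx cy w h ang [ 555.4 -109.4   62.    60.7  117.7] zmax 0.046 med [ 0.553 -0.108  0.038
[... 2545 characters left out ...]
ay([ 1.0968972 ,  0.47697946,  0.0224269 ,  1.55541153, -0.01150733,
        1.10930314, -0.0830965 ]), 'joint_vel': array([ 3.05614293e-04, -2.87039981e-04,  1.46052391e-03, -1.41671527e-03,
       -8.93810816e-04,  2.74614913e-05,  1.36431212e-04]), 'joint_torque': array([-1.02498479e-04, -5.96345866e+01,  1.60658386e+00, -2.81552732e+01,
        1.24967768e-02,  1.69026218e-03, -1.10265478e-05]), 'eef_pos': array([ 0.24144084, -0.63035433,  0.22131733]), 'tool_rot': array([ 0.12860267,  0.69532078,  0.12858545, -0.69531011]), 'contact_force': array([-0.49596965, -0.69029621,  0.52868862]), 'torque': array([-0.07738247, -0.01265241,  0.01618917]), 'gripper_width': 1.0028589035983029}
0.019
```

```bash
python3 - <<'E'
import cv2
a=cv2.imread("pics/top0.png")[70:270,110:500]
cv2.imwrite("pics/top0c.png",cv2.resize(a,None,fx=2.05,fy=2.05,interpolation=cv2.INTER_CUBIC))
a=cv2.imread("pics/scene0.png")[70:360,160:560]
cv2.imwrite("pics/scene0c.png",cv2.resize(a,None,fx=2,fy=2,interpolation=cv2.INTER_CUBIC))
from h import *
c=read_camera("top");P=cloud(c)
# tray walls & key box top by height
x,y,z=[P[...,i] for i in range(3)]
m=(x>.33)&(x<.62)&(y>.17)&(y<.43)&(z>.018)&(z<.032); print("tray walls",rect(P[m][:,:2]),m.sum())
m=(x>.33)&(x<.58)&(y<-.15)&(z>.10)&(z<.12); print("box top",rect(P[m][:,:2]),m.sum())
m=(x>.58)&(x<.8)&(y>.03)&(y<.2)&(z>.042); print("case top",rect(P[m][:,:2]),m.sum())
m=(x>.48)&(x<.6)&(y>.06)&(y<.19)&(z>.036); print("bell cap",cv2.minEnclosingCircle(P[m][:,:2].astype('f')*1000))
m=(x>.48)&(x<.62)&(y>.06)&(y<.19)&(z>.012)&(z<.033); q=P[m]; print("bell low pts",np.round(q,3)[::4].tolist())
m=(x>.36)&(x<.52)&(y>-.18)&(y<-.06)&(z>.0075); q=P[m][:,:2];print("barkey tag",rect(q))
m=(x>.36)&(x<.52)&(y>-.18)&(y<-.06)&(z>.003); q=P[m][:,:2];print("barkey all",rect(q))
m=(x>.36)&(x<.5)&(y>-.05)&(y<.065)&(z>.004); q=P[m][:,:2];print("carab",rect(q))
E
```

```text
tray walls [470.8 293.3 201.9 195.9 100.2] 1028
box top [ 450.6 -488.6  506.9  247.7   92.2] 4077
case top [676.2 101.3 155.1  59.9   2.9] 1295
bell cap ((563.501953125, 111.532470703125), 42.671775817871094)
bell low pts [[0.62, 0.07, 0.033], [0.613, 0.073, 0.028], [0.608, 0.12, 0.03], [0.605, 0.118, 0.03], [0.604, 0.116, 0.022], [0.604, 0.081, 0.025], [0.603, 0.111, 0.019], [0.6, 0.093, 0.031], [0.604, 0.084, 0.015], [0.6, 0.104, 0.02], [0.599, 0.093, 0.024], [0.599, 0.102, 0.015], [0.542, 0.094, 0.031], [0.529, 0.101, 0.029], [0.525, 0.129, 0.026], [0.525, 0.111, 0.026], [0.523, 0.117, 0.023], [0.517, 0.123, 0.03], [0.514, 0.128, 0.03], [0.514, 0.118, 0.029], [0.512, 0.128, 0.028], [0.512, 0.118, 0.03], [0.511, 0.127, 0.019], [0.51, 0.116, 0.024]]
barkey tag [ 435.1 -119.6   96.8   51.2  143.6]
barkey all [ 438.6 -121.9  157.3  119.3  177.4]
carab [428.    7.4 135.1 110.3   2.7]
```

View pics/top0c.png

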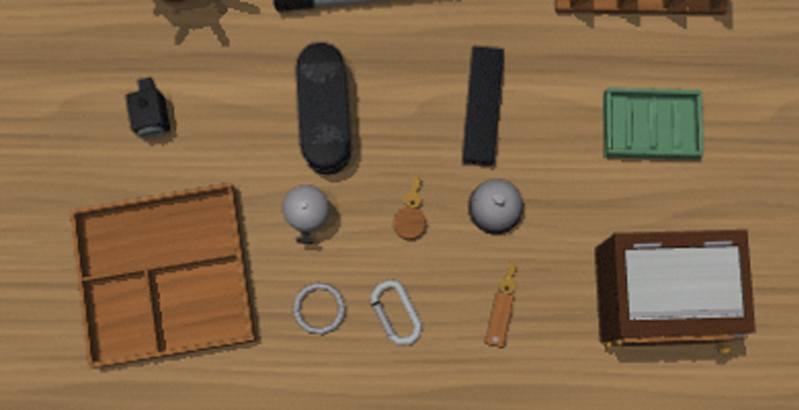

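View pics/scene0c.png

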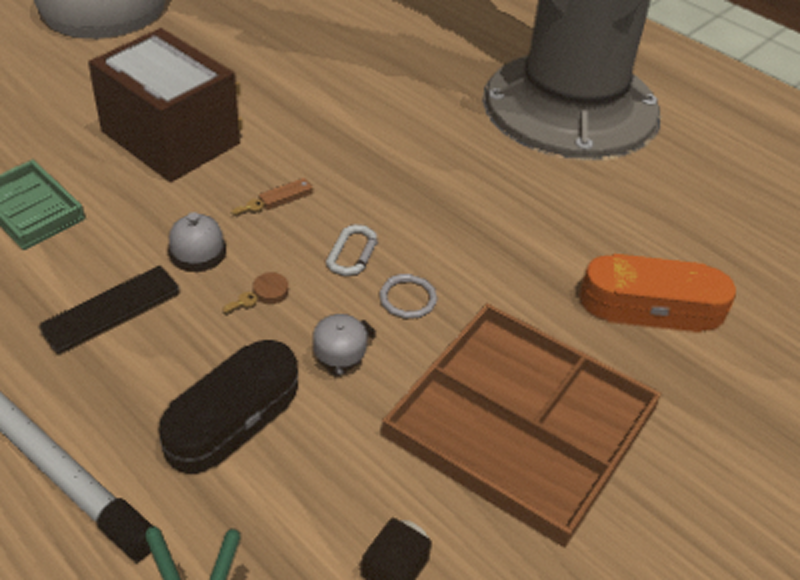

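The top crop shows the tray at lower left. Its smallest compartment is its lower left one (110,320), and the larger short one is (200,300). Candidates in that crop:
- Bells: (305,208) has a black lever pointing down (−x), so it is the bicycle bell. (497,205) has a push knob, so it is the call bell.
- Keys: (502,305) has the bar tag and is the one to move; (410,215) has the disc.
- Cases: (323,107) is black, thick and round-ended, so it is the one to move. The slim one is at (485,105), and the orange one is off to the side and stays put.
- Carabiner (397,313), as opposed to the round hoop (320,308).

The scene crop agrees with all of these and serves as the enlarged check.

```bash
cat >> h.py <<'E'
from scipy.spatial.transform import Rotation as R
def state():
    o=get_obs(); q=o["tool_rot"]; r=R.from_quat([q[1],q[2],q[3],q[0]]).as_matrix()
    return o,r
def go(x,y,z,jaw):
    "mm, jaw axis world angle deg -> shifts"
    o,r=state(); p=o["eef_pos"]*1000
    a=np.degrees(np.arctan2(r[1,1],r[0,1])); d=(jaw-a+90)%180-90
    print("t",round(o["t"],2),"tcp",np.round(p,1),"jaw",round(a,1),"down",np.round(r[:,0],3),"q",np.round(o["q"],2),"F",np.round(o["contact_force"],1),"w",round(o["gripper_width"],3))
    print("  need d(mm)",np.round(np.array([x,y,z])-p,1),"rz",round(d,1),"or",round(d-180*np.sign(d),1))
E
python3 - <<'E'
from h import *
c=read_camera("top");P=cloud(c)
def mk(n,i=0):
    d=cut_out("top",n)[i]; q=P[d["mask"]]; return q[np.isfinite(q[:,0])]
q=mk("key_box"); q=q[(q[:,2]>.1)&(q[:,2]<.125)]; print("box",rect(q[:,:2]))
f=P[(P[...,2]>.1)&(P[...,2]<.12)&(abs(P[...,0]-.45)<.15)&(abs(P[...,1]+.31)<.13)]; print("box2",rect(f[:,:2]),len(f))
q=mk("bike_bell"); t=q[q[:,2]>.035]; 
s=np.linalg.lstsq(np.c_[2*t,np.ones(len(t))],(t**2).sum(1),rcond=None)[0]; print("bell sphere c",s[:3]," top mean",t[t[:,2]>.05].mean(0), "circ",cv2.minEnclosingCircle(t[:,:2].astype('f')*1000))
l=q[q[:,2]<.033]; print("low",np.round(l,3).tolist()[:12])
q=mk("bar_key"); q=q[q[:,2]>.009]; print("tag",rect(q[:,:2])); 
q=mk("bar_key"); q=q[q[:,2]>.003]; print("key",rect(q[:,:2]))
q=mk("carabiner"); q=q[q[:,2]>.005]; print("carab",rect(q[:,:2]))
q=mk("sunglasses_case"); q=q[q[:,2]>.042]; m=q[:,:2]; w,v=np.linalg.eigh(np.cov(m.T)); print("case",rect(m),m.mean(0),np.degrees(np.arctan(v[1,1]/v[0,1])))
go(439,-118,100,77)
E
```

```text
box [ 452.4 -311.1  152.4  121.9   92.2]
box2 [ 452.4 -311.   152.5  122.1   91.9] 3414
bell sphere c [0.54989094 0.11915408 0.0275375 ]  top mean [0.55027922 0.11877149 0.05284758] circ ((549.3118896484375, 118.95030212402344), 27.177080154418945)
low [[0.545, 0.151, -0.003], [0.536, 0.096, 0.032], [0.532, 0.099, 0.028], [0.529, 0.101, 0.029], [0.527, 0.133, 0.029], [0.526, 0.108, 0.033], [0.527, 0.106, 0.031], [0.524, 0.128, 0.027], [0.524, 0.125, 0.033], [0.525, 0.111, 0.025], [0.527, 0.129, 0.001], [0.523, 0.124, 0.023]]
tag [ 433.1 -117.4   90.1   22.1  167.2]
key [ 439.7 -118.7  103.6   22.8  168.3]
carab [427.6  10.4  82.2  43.   28.7]
case [676.7 101.6 154.8  59.8   3.4] [0.6757043 0.1010114] 3.788355363388801
t 1.5 tcp [ 241.5 -630.4  221.3] jaw -69.0 down [ 0. -0. -1.] q [ 1.1   0.48  0.02  1.56 -0.01  1.11 -0.08] F [-0.2 -0.3 -0.2] w 0.997
  need d(mm) [ 197.5  512.4 -121.3] rz -34.0 or 146.0
```

```bash
python3 -m jog '[{"gripper":0,"dx":0.198,"dy":0.512,"dz":0,"rz":147},{"gripper":0,"dx":0.198,"dy":0.512,"dz":0,"rz":147},{"gripper":0,"dx":0.198,"dy":0.512,"dz":0,"rz":147},{"gripper":0,"dx":0.198,"dy":0.512,"dz":0,"rz":147},{"gripper":0,"dx":0.198,"dy":0.512,"dz":0,"rz":147},{"gripper":0,"dx":0.198,"dy":0.512,"dz":0,"rz":147},{"gripper":0,"dx":0.198,"dy":0.512,"dz":0,"rz":147},{"gripper":0,"dx":0.198,"dy":0.512,"dz":0,"rz":147},{"gripper":0,"dx":0.198,"dy":0.512,"dz":0,"rz":147},{"gripper":0,"dx":0.198,"dy":0.512,"dz":0,"rz":147}]' 30; python3 -c "
from h import *
go(439.5,-118.5,60,78)"
```

```text
t 1.5 tcp [ 241.5 -630.4  221.3] jaw -69.0 down [ 0. -0. -1.] q [ 1.1   0.48  0.02  1.56 -0.01  1.11 -0.08] F [-0.2 -0.3 -0.2] w 0.997
  need d(mm) [ 198.   511.9 -161.3] rz -33.0 or 147.0$[0]: bad value
```

```bash
python3 -m jog '[{"gripper":0,"dx":0.1,"dy":0.25,"dz":0,"rz":80},{"gripper":0,"dx":0.1,"dy":0.25,"dz":0,"rz":80},{"gripper":0,"dx":0.1,"dy":0.25,"dz":0,"rz":80},{"gripper":0,"dx":0.1,"dy":0.25,"dz":0,"rz":80},{"gripper":0,"dx":0.1,"dy":0.25,"dz":0,"rz":80},{"gripper":0,"dx":0.1,"dy":0.25,"dz":0,"rz":80},{"gripper":0,"dx":0.1,"dy":0.25,"dz":0,"rz":80},{"gripper":0,"dx":0.1,"dy":0.25,"dz":0,"rz":80},{"gripper":0,"dx":0.1,"dy":0.25,"dz":0,"rz":80},{"gripper":0,"dx":0.1,"dy":0.25,"dz":0,"rz":80}]' 30; python3 -c "
from h import *
go(439.5,-118.5,60,78)"
```

```text
t 1.5 tcp [ 241.5 -630.4  221.3] jaw -69.0 down [ 0. -0. -1.] q [ 1.1   0.48  0.02  1.56 -0.01  1.11 -0.08] F [-0.2 -0.3 -0.2] w 0.997
  need d(mm) [ 198.   511.9 -161.3] rz -33.0 or 147.0$[0]: bad value
```

```bash
python3 -m jog '[{"gripper":0,"dx":0.1,"dy":0.25,"dz":0,"rx":0,"ry":0,"rz":80}]' 30; echo; python3 -m jog '[{"gripper":0.0,"dx":0.02,"dy":0.04,"dz":0.0,"rx":0.0,"ry":0.0,"rz":8.0}]'; echo;  python3 -m jog --help | head -30
```

```text
t: 1.6
eef_pos: [0.2556, -0.5885, 0.2208]
tool_rot: [-0.179, -0.683, -0.177, 0.686]
contact_force: [-0.5, 0.2, -0.7]
gripper_width: 0.999

t: 1.7
eef_pos: [0.2794, -0.5432, 0.2209]
tool_rot: [-0.229, -0.669, -0.229, 0.669]
contact_force: [2.0, 0.2, -0.0]
gripper_width: 1.001
invalid input: not JSON, or not a number
```

```bash
python3 -m jog '[{"gripper":0,"dx":0.1,"dy":0.3,"dz":0,"rx":0,"ry":0,"rz":80},{"gripper":0,"dx":0.1,"dy":0.3,"dz":0,"rx":0,"ry":0,"rz":80},{"gripper":0,"dx":0.1,"dy":0.3,"dz":0,"rx":0,"ry":0,"rz":80},{"gripper":0,"dx":0.1,"dy":0.3,"dz":0,"rx":0,"ry":0,"rz":80},{"gripper":0,"dx":0.1,"dy":0.3,"dz":0,"rx":0,"ry":0,"rz":80},{"gripper":0,"dx":0.1,"dy":0.3,"dz":0,"rx":0,"ry":0,"rz":80},{"gripper":0,"dx":0.1,"dy":0.3,"dz":0,"rx":0,"ry":0,"rz":80},{"gripper":0,"dx":0.1,"dy":0.3,"dz":0,"rx":0,"ry":0,"rz":80},{"gripper":0,"dx":0.1,"dy":0.3,"dz":0,"rx":0,"ry":0,"rz":80},{"gripper":0,"dx":0.1,"dy":0.3,"dz":0,"rx":0,"ry":0,"rz":80}]' 30; python3 -c "
from h import *
go(439.5,-118.5,60,78)"
```

```text
t: 2.7
eef_pos: [0.3802, -0.2438, 0.2216]
tool_rot: [0.606, 0.365, 0.605, -0.365]
contact_force: [-0.3, 0.3, 0.1]
gripper_width: 1.002
t 2.7 tcp [ 380.2 -243.8  221.6] jaw 27.9 down [ 0. -0. -1.] q [ 0.84  0.13 -0.44  2.04  0.07  0.98  0.85] F [-0.3  0.3  0.1] w 1.002
  need d(mm) [  59.3  125.3 -161.6] rz 50.1 or -129.9
```

```bash
python3 -m jog '[{"gripper":0,"dx":0.059,"dy":0.125,"dz":-0.08,"rx":0,"ry":0,"rz":50},{"gripper":0,"dx":0.059,"dy":0.125,"dz":-0.08,"rx":0,"ry":0,"rz":50},{"gripper":0,"dx":0.059,"dy":0.125,"dz":-0.08,"rx":0,"ry":0,"rz":50},{"gripper":0,"dx":0.059,"dy":0.125,"dz":-0.08,"rx":0,"ry":0,"rz":50},{"gripper":0.5,"dx":0.059,"dy":0.125,"dz":-0.16,"rx":0,"ry":0,"rz":50},{"gripper":0.5,"dx":0.059,"dy":0.125,"dz":-0.16,"rx":0,"ry":0,"rz":50},{"gripper":0.5,"dx":0.059,"dy":0.125,"dz":-0.16,"rx":0,"ry":0,"rz":50},{"gripper":0.5,"dx":0.059,"dy":0.125,"dz":-0.16,"rx":0,"ry":0,"rz":50},{"gripper":0.5,"dx":0.059,"dy":0.125,"dz":-0.16,"rx":0,"ry":0,"rz":50},{"gripper":0.5,"dx":0.059,"dy":0.125,"dz":-0.16,"rx":0,"ry":0,"rz":50}]' 30; python3 - <<'E'
from h import *
go(439.5,-118.5,22,78)
snap("scene","s1",(230,110,390,230),4)
E
```

```text
t: 3.7
eef_pos: [0.4404, -0.1194, 0.063]
tool_rot: [0.704, 0.077, 0.702, -0.078]
contact_force: [0.3, -0.1, 0.3]
gripper_width: 0.501
t 3.7 tcp [ 440.4 -119.4   63. ] jaw 77.4 down [ 0.003 -0.001 -1.   ] q [ 0.63  0.42 -0.59  2.17  0.39  0.65  1.12] F [ 0.3 -0.1  0.3] w 0.501
  need d(mm) [ -0.9   0.9 -41. ] rz 0.6 or -179.4
```

View pics/s1.png

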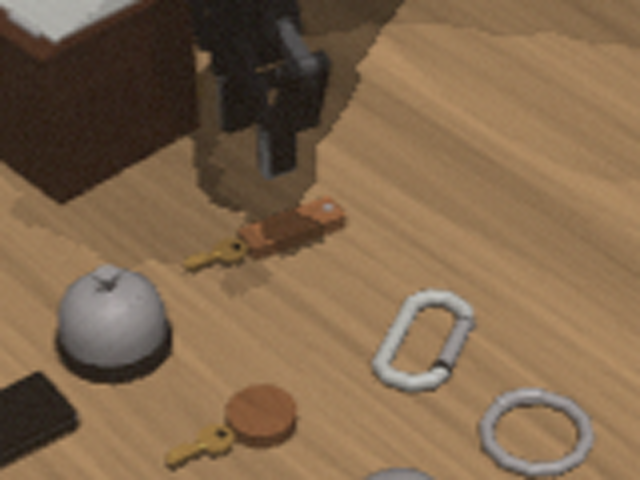

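```bash
python3 -m jog '[{"gripper":0.5,"dx":-0.001,"dy":0.001,"dz":-0.02,"rx":0,"ry":0,"rz":0.5},{"gripper":0.5,"dx":-0.001,"dy":0.001,"dz":-0.04,"rx":0,"ry":0,"rz":0.5},{"gripper":0.5,"dx":-0.001,"dy":0.001,"dz":-0.04,"rx":0,"ry":0,"rz":0.5},{"gripper":0.5,"dx":-0.001,"dy":0.001,"dz":-0.04,"rx":0,"ry":0,"rz":0.5},{"gripper":1,"dx":-0.001,"dy":0.001,"dz":-0.04,"rx":0,"ry":0,"rz":0.5},{"gripper":1,"dx":-0.001,"dy":0.001,"dz":-0.04,"rx":0,"ry":0,"rz":0.5},{"gripper":1,"dx":-0.001,"dy":0.001,"dz":-0.04,"rx":0,"ry":0,"rz":0.5},{"gripper":1,"dx":-0.001,"dy":0.001,"dz":-0.04,"rx":0,"ry":0,"rz":0.5},{"gripper":1,"dx":-0.001,"dy":0.001,"dz":-0.04,"rx":0,"ry":0,"rz":0.5},{"gripper":1,"dx":-0.001,"dy":0.001,"dz":-0.04,"rx":0,"ry":0,"rz":0.5}]' 40; python3 - <<'E'
from h import *
go(439.5,-118.5,22,78)
E
```

```text
t: 4.75
eef_pos: [0.438, -0.118, 0.0214]
tool_rot: [0.703, 0.074, 0.703, -0.074]
contact_force: [-0.3, -0.0, 0.2]
gripper_width: 0.002
t 4.75 tcp [ 438.  -118.    21.4] jaw 78.0 down [ 0.  0. -1.] q [ 0.57  0.49 -0.54  2.19  0.47  0.57  1.05] F [-0.3 -0.   0.2] w 0.002
  need d(mm) [ 1.5 -0.5  0.6] rz -0.0 or 180.0
```

```bash
python3 - <<'E'
from h import *
snap("scene","s2",(230,110,390,230),4)
E
```

```text
(no output)
```

View pics/s2.png

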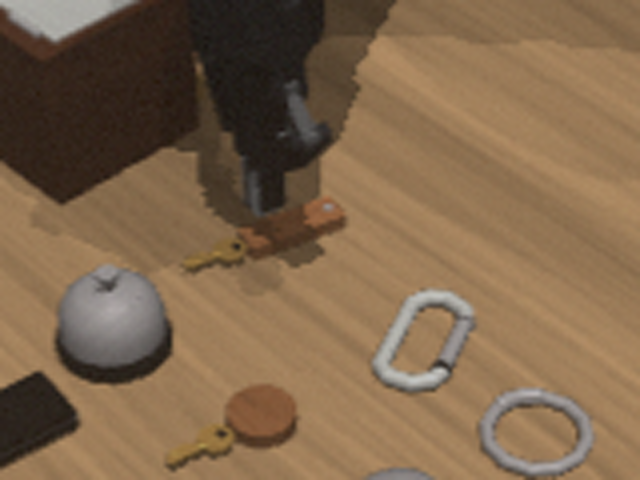

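```bash
python3 - <<'E'
from h import *
for cam in ["scene","top"]:
    c=read_camera(cam);P=cloud(c);x,y,z=[P[...,i] for i in range(3)]
    m=(abs(x-.44)<.1)&(abs(y+.12)<.1)&(z>.003)&(z<.09)
    v,u=np.nonzero(m)
    for lo,hi in [(3,9),(9,16),(16,25),(25,40),(40,60),(60,90)]:
        q=P[m&(z>lo/1e3)&(z<hi/1e3)]
        if len(q)>3: print(cam,lo,hi,len(q),"x",np.round(np.percentile(q[:,0],[3,50,97]),3),"y",np.round(np.percentile(q[:,1],[3,50,97]),3))
    T=np.linalg.inv(np.array(c["cam_to_world"])); 
    pr=lambda p: np.round(cv2.projectPoints(np.array([p]),cv2.Rodrigues(T[:3,:3])[0],T[:3,3],c["camera_matrix"],np.array(c["D"],float))[0].ravel())
    print(cam,"tcp px",pr([.438,-.118,.0214]),"tip",pr([.438,-.118,.0024]),"crop",(pr([.438,-.118,.0024])-[230,110])*4)
    d=cut_out(cam,"bar_key")
    for e in d[:2]: q=P[e["mask"]];print(e["conf"],np.round(e["box"]),rect(q[np.isfinite(q[:,0])][:,:2]))
E
```

```text
scene 3 9 170 x [0.375 0.453 0.532] y [-0.208 -0.116 -0.044]
scene 9 16 175 x [0.392 0.425 0.534] y [-0.128 -0.114 -0.039]
scene 25 40 35 x [0.438 0.53  0.54 ] y [-0.125 -0.108 -0.092]
scene 40 60 72 x [0.435 0.447 0.451] y [-0.127 -0.108 -0.103]
scene 60 90 108 x [0.434 0.449 0.458] y [-0.151 -0.112 -0.084]
scene tcp px [296. 164.] tip [296. 170.] crop [264. 240.]
0.85 [295. 169.  38.  21.] [ 434.9 -125.   114.    43.7  170.8]
top 3 9 147 x [0.343 0.412 0.537] y [-0.15  -0.063 -0.023]
top 9 16 94 x [0.389 0.404 0.533] y [-0.119 -0.108 -0.022]
top 16 25 7 x [0.417 0.537 0.54 ] y [-0.11  -0.092 -0.087]
top 25 40 37 x [0.535 0.537 0.54 ] y [-0.127 -0.11  -0.091]
top tcp px [355. 218.] tip [354. 219.] crop [496. 436.]
```

```bash
python3 - <<'E'
from h import *
c=read_camera("scene");P=cloud(c)
for v in range(150,172,2):
    print(v,[tuple(np.round(P[v,u]*1000).astype(int)) for u in (292,294,296,298)])
E
```

```text
150 [(np.int64(453), np.int64(-111), np.int64(77)), (np.int64(450), np.int64(-107), np.int64(78)), (np.int64(455), np.int64(-94), np.int64(88)), (np.int64(457), np.int64(-84), np.int64(95))]
152 [(np.int64(450), np.int64(-116), np.int64(67)), (np.int64(448), np.int64(-110), np.int64(69)), (np.int64(456), np.int64(-93), np.int64(84)), (np.int64(458), np.int64(-83), np.int64(91))]
154 [(np.int64(450), np.int64(-115), np.int64(61)), (np.int64(446), np.int64(-113), np.int64(60)), (np.int64(455), np.int64(-95), np.int64(76)), (np.int64(452), np.int64(-91), np.int64(77))]
156 [(np.int64(452), np.int64(-114), np.int64(57)), (np.int64(447), np.int64(-113), np.int64(55)), (np.int64(446), np.int64(-106), np.int64(59)), (np.int64(441), np.int64(-105), np.int64(57))]
158 [(np.int64(452), np.int64(-115), np.int64(50)), (np.int64(447), np.int64(-113), np.int64(48)), (np.int64(447), np.int64(-105), np.int64(53)), (np.int64(441), np.int64(-105), np.int64(50))]
160 [(np.int64(450), np.int64(-117), np.int64(42)), (np.int64(447), np.int64(-113), np.int64(42)), (np.int64(447), np.int64(-105), np.int64(4
[... 311 characters left out ...]
 np.int64(-140), np.int64(1)), (np.int64(428), np.int64(-130), np.int64(9)), (np.int64(426), np.int64(-125), np.int64(11))]
166 [(np.int64(442), np.int64(-129), np.int64(11)), (np.int64(437), np.int64(-127), np.int64(10)), (np.int64(433), np.int64(-124), np.int64(9)), (np.int64(428), np.int64(-122), np.int64(8))]
168 [(np.int64(449), np.int64(-120), np.int64(15)), (np.int64(442), np.int64(-121), np.int64(10)), (np.int64(439), np.int64(-117), np.int64(10)), (np.int64(436), np.int64(-113), np.int64(11))]
170 [(np.int64(452), np.int64(-116), np.int64(12)), (np.int64(447), np.int64(-115), np.int64(10)), (np.int64(444), np.int64(-111), np.int64(11)), (np.int64(440), np.int64(-108), np.int64(11))]
```

The enlarged crop shows the shut fingertips at crop (262,212), well above the tag, so the gripper closed on air. Depth puts the tips about 30 mm higher than the state says. I'll check for a consistent offset before going lower.

```bash
python3 -m jog '[{"gripper":0.6,"dx":0,"dy":0,"dz":0,"rx":0,"ry":0,"rz":0},{"gripper":0.6,"dx":0,"dy":0,"dz":0,"rx":0,"ry":0,"rz":0},{"gripper":0.6,"dx":0,"dy":0,"dz":0,"rx":0,"ry":0,"rz":0},{"gripper":0.6,"dx":0,"dy":0,"dz":0,"rx":0,"ry":0,"rz":0},{"gripper":0.6,"dx":0,"dy":0,"dz":0,"rx":0,"ry":0,"rz":0}]'; python3 - <<'E'
from h import *
go(439.5,-118.5,22,78)
for cam in ("scene","top"):
    c=snap(cam,"s3"+cam,(250,110,350,190) if cam=="scene" else None,7 if cam=="scene" else 1);P=cloud(c)
    x,y,z=[P[...,i] for i in range(3)]
    m=(abs(x-.445)<.045)&(abs(y+.118)<.06)&(z>.016)&(z<.3)
    q=P[m]
    for lo in range(16,300,20):
        s=q[(q[:,2]>lo/1e3)&(q[:,2]<(lo+20)/1e3)]
        if len(s): print(cam,lo,len(s),np.round(s.min(0),3),np.round(s.max(0),3))
E
```

```text
t: 5.55
eef_pos: [0.438, -0.1179, 0.0213]
tool_rot: [0.703, 0.074, 0.703, -0.074]
contact_force: [0.1, -0.4, 0.5]
gripper_width: 0.401
t 5.55 tcp [ 438.  -117.9   21.3] jaw 78.1 down [-0.  0. -1.] q [ 0.57  0.49 -0.54  2.19  0.47  0.57  1.05] F [ 0.1 -0.4  0.5] w 0.401
  need d(mm) [ 1.5 -0.6  0.7] rz -0.1 or 179.9
scene 16 13 [ 0.43  -0.144  0.031] [ 0.453 -0.094  0.036]
scene 36 109 [ 0.429 -0.143  0.036] [ 0.456 -0.086  0.056]
scene 56 75 [ 0.43  -0.144  0.056] [ 0.457 -0.086  0.076]
scene 76 136 [ 0.434 -0.174  0.077] [ 0.462 -0.063  0.096]
scene 96 192 [ 0.431 -0.178  0.096] [ 0.463 -0.059  0.116]
scene 116 167 [ 0.438 -0.172  0.116] [ 0.464 -0.058  0.136]
scene 136 138 [ 0.436 -0.134  0.136] [ 0.462 -0.064  0.156]
scene 156 209 [ 0.416 -0.134  0.156] [ 0.477 -0.078  0.176]
scene 176 279 [ 0.416 -0.139  0.176] [ 0.477 -0.079  0.196]
scene 196 296 [ 0.406 -0.146  0.196] [ 0.477 -0.08   0.216]
scene 216 249 [ 0.409 -0.145  0.217] [ 0.481 -0.076  0.236]
scene 236 330 [ 0.409 -0.144  0.236] [ 0.478 -0.077  0.256]
scene 256 291 [ 0.411 -0.136  0.256] [ 0.477 -0.069  0.276]
scene 276 338 [ 0.41  -0.137  0.276] [ 0.477 -0.071  0.296]
scene 296 60 [ 0.418 -0.133  0.296] [ 0.475 -0.079  0.3  ]
top 36 1 [ 0.433 -0.092  0.043] [ 0.433 -0.092  0.043]
top 56 2 [ 0.435 -0.086  0.062] [ 0.439 -0.086  0.073]
top 76 20 [ 0.434 -0.087  0.078] [ 0.458 -0.066  0.095]
top 96 14 [ 0.437 -0.077  0.097] [ 0.46  -0.061  0.115]
top 116 63 [ 0.437 -0.073  0.121] [ 0.463 -0.059  0.136]
top 136 42 [ 0.435 -0.082  0.136] [ 0.46  -0.064  0.155]
top 156 16 [ 0.407 -0.098  0.161] [ 0.448 -0.08   0.176]
top 176 17 [ 0.41  -0.094  0.176] [ 0.442 -0.08   0.195]
top 196 3 [ 0.413 -0.091  0.196] [ 0.425 -0.083  0.2  ]
top 216 12 [ 0.415 -0.087  0.221] [ 0.436 -0.079  0.234]
top 236 2 [ 0.423 -0.082  0.239] [ 0.429 -0.08   0.241]
```

View pics/s3scene.png

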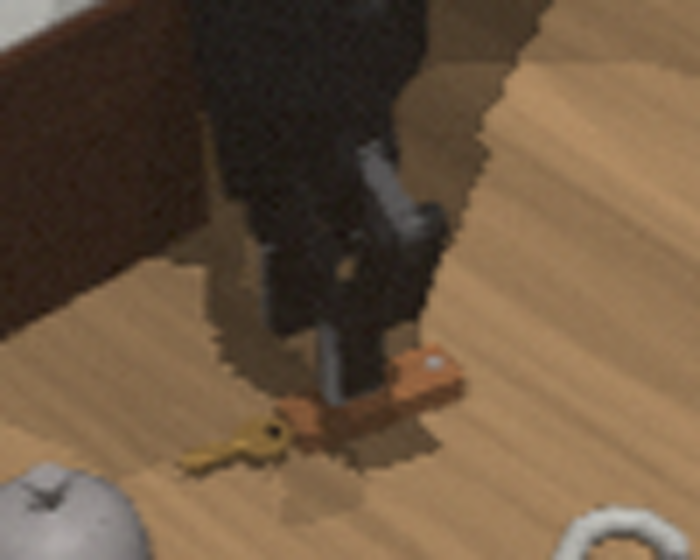

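The crop shows the left finger tip at (345,400), behind and above the tag (red tag spans 285–460, 350–445). Depth puts the tips at z≈31, so the tool really stands about 28 mm above the reported z. I'll descend the rest in small steps, watching the force.

```bash
python3 -m jog '[{"gripper":0.5,"dx":-0.002,"dy":-0.002,"dz":-0.007,"rx":0,"ry":0,"rz":0},{"gripper":0.5,"dx":-0.002,"dy":-0.002,"dz":-0.014,"rx":0,"ry":0,"rz":0},{"gripper":0.5,"dx":-0.002,"dy":-0.002,"dz":-0.02,"rx":0,"ry":0,"rz":0},{"gripper":0.5,"dx":-0.002,"dy":-0.002,"dz":-0.02,"rx":0,"ry":0,"rz":0},{"gripper":0.5,"dx":-0.002,"dy":-0.002,"dz":-0.02,"rx":0,"ry":0,"rz":0}]'; python3 - <<'E'
from h import *
go(439.5,-118.5,22,78)
c=snap("scene","s4",(250,110,350,190),7);P=cloud(c)
x,y,z=[P[...,i] for i in range(3)]
m=(abs(x-.445)<.045)&(abs(y+.118)<.06)&(z>.002)&(z<.05)
for v in range(160,178): print(v,[(np.round(P[v,u]*1000).astype(int).tolist()) for u in (296,298,300,302,304)])
E
```

```text
t: 6.15
eef_pos: [0.4359, -0.1198, 0.001]
tool_rot: [0.703, 0.074, 0.704, -0.073]
contact_force: [0.0, -0.2, 0.2]
gripper_width: 0.502
t 6.15 tcp [ 435.9 -119.8    1. ] jaw 78.1 down [-0.001  0.    -1.   ] q [ 0.55  0.53 -0.5   2.2   0.51  0.52  1.02] F [ 0.  -0.2  0.2] w 0.502
  need d(mm) [ 3.6  1.3 21. ] rz -0.1 or 179.9
160 [[455, -95, 58], [455, -88, 62], [458, -77, 70], [461, -67, 78], [457, -65, 78]]
161 [[452, -100, 50], [455, -88, 59], [458, -78, 67], [458, -71, 72], [455, -66, 73]]
162 [[452, -100, 47], [455, -89, 56], [461, -74, 69], [457, -72, 68], [452, -70, 66]]
163 [[452, -100, 45], [451, -94, 47], [460, -75, 64], [459, -69, 67], [455, -67, 66]]
164 [[453, -99, 43], [451, -94, 44], [449, -89, 46], [461, -67, 67], [452, -71, 59]]
165 [[450, -103, 35], [452, -93, 42], [450, -87, 45], [445, -87, 42], [439, -86, 40]]
166 [[452, -101, 34], [449, -96, 36], [452, -86, 44], [444, -88, 38], [441, -84, 39]]
167 [[450, -103, 29], [451, -95, 35], [452, -86, 41], [445, -86, 37], [442, -83, 37]]
168 [[452, -100, 29], [451, -94, 32], [450, -88, 35], [445, -87, 33], [439, -86, 30]]
169 [[443, -112, 13], [451, -95, 29], [451, -87, 34], [446, -86, 31], [440, -85, 28]]
170 [[444, -111, 11], [451, -94, 26], [449, -90, 27], [445, -87, 26], [439, -87, 24]]
171 [[445, -109, 10], [452, -93, 24], [451, -88, 27], [445, -87, 24], [441, -85, 23]]
172 [[444, -111, 5], [452, -94, 20], [450, -88, 23], [446, -87, 21], [428, -101, 2]]
173 [[448, -107, 6], [451, -95, 16], [450, -89, 19], [432, -104, -1], [430, -98, 1]]
174 [[446, -109, 0], [441, -107, -1], [439, -103, 0], [434, -101, -1], [430, -98, -1]]
175 [[448, -107, 0], [444, -105, -1], [441, -100, 0], [436, -98, -1], [434, -93, 0]]
176 [[450, -104, 0], [446, -102, -1], [442, -99, -2], [438, -96, -2], [435, -92, -1]]
177 [[452, -102, -1], [450, -96, 2], [445, -96, -1], [442, -92, 0], [437, -89, -1]]
```

View pics/s4.png

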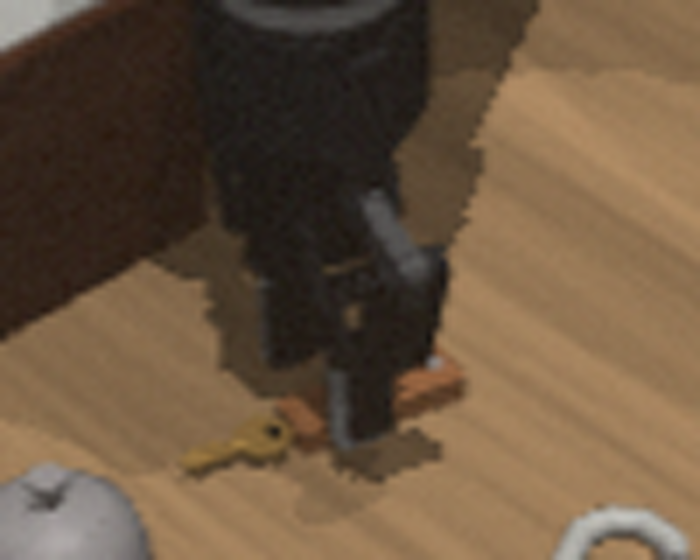

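Now the near finger straddles the tag, with its tip at (365,440). Depth gives tip z≈16, so the offset is a steady 28–29 mm. I'll go 9 mm lower and grip.

```bash
python3 -m jog '[{"gripper":0.5,"dx":0,"dy":0,"dz":-0.005,"rx":0,"ry":0,"rz":0},{"gripper":0.5,"dx":0,"dy":0,"dz":-0.009,"rx":0,"ry":0,"rz":0},{"gripper":0.5,"dx":0,"dy":0,"dz":-0.009,"rx":0,"ry":0,"rz":0},{"gripper":1,"dx":0,"dy":0,"dz":-0.009,"rx":0,"ry":0,"rz":0},{"gripper":1,"dx":0,"dy":0,"dz":-0.009,"rx":0,"ry":0,"rz":0},{"gripper":1,"dx":0,"dy":0,"dz":-0.009,"rx":0,"ry":0,"rz":0},{"gripper":1,"dx":0,"dy":0,"dz":-0.009,"rx":0,"ry":0,"rz":0},{"gripper":1,"dx":0,"dy":0,"dz":-0.009,"rx":0,"ry":0,"rz":0}]' 40
```

```text
t: 7.0
eef_pos: [0.4361, -0.1199, -0.0075]
tool_rot: [0.703, 0.074, 0.703, -0.074]
contact_force: [-0.4, 0.8, 4.0]
gripper_width: 0.248
```

```bash
python3 -m jog '[{"gripper":1,"dx":0,"dy":0,"dz":0.04,"rx":0,"ry":0,"rz":0},{"gripper":1,"dx":0,"dy":0,"dz":0.08,"rx":0,"ry":0,"rz":0},{"gripper":1,"dx":0,"dy":0,"dz":0.12,"rx":0,"ry":0,"rz":0},{"gripper":1,"dx":0,"dy":0,"dz":0.16,"rx":0,"ry":0,"rz":0},{"gripper":1,"dx":0,"dy":0,"dz":0.16,"rx":0,"ry":0,"rz":0}]'; python3 - <<'E'
from h import *
img=cv2.imread("pics/top0.png"); c=read_camera("top");P=cloud(c)
x,y,z=[P[...,i] for i in range(3)]
g=img.min(2)
m=(g>110)&(abs(x-.45)<.1)&(abs(y+.31)<.1)&(z>.09)
print(m.sum(),rect(P[m][:,:2]),P[m][:,:2].mean(0),np.percentile(P[m],[2,98],axis=0))
m=(abs(x-.45)<.1)&(abs(y+.31)<.1)&(z>.105);print(rect(P[m][:,:2]))
o,r=state()
go(452.4,-311,152,2)
E
```

```text
t: 7.5
eef_pos: [0.4394, -0.1205, 0.1569]
tool_rot: [0.706, 0.073, 0.7, -0.075]
contact_force: [0.5, -1.4, -0.5]
gripper_width: 0.245
1094 [ 457.8 -337.    82.9   74.4    2.9] [ 0.45579133 -0.33760657] [[ 0.41766248 -0.37262734  0.10504891]
 [ 0.49344401 -0.30253416  0.11274047]]
[ 455.3 -341.8  118.9   90.8    3.2]
t 7.55 tcp [ 437.7 -120.6  154.5] jaw 78.0 down [ 0.005 -0.002 -1.   ] q [ 0.74  0.27 -0.69  2.1   0.23  0.84  1.27] F [ 0.4 -0.5 -0.7] w 0.243
  need d(mm) [  14.7 -190.4   -2.5] rz -76.0 or 104.0
```

```bash
python3 -m jog '[{"gripper":1,"dx":0.015,"dy":-0.187,"dz":0,"rx":0,"ry":0,"rz":-75.5},{"gripper":1,"dx":0.015,"dy":-0.187,"dz":0,"rx":0,"ry":0,"rz":-75.5},{"gripper":1,"dx":0.015,"dy":-0.187,"dz":0,"rx":0,"ry":0,"rz":-75.5},{"gripper":1,"dx":0.015,"dy":-0.187,"dz":0,"rx":0,"ry":0,"rz":-75.5},{"gripper":1,"dx":0.015,"dy":-0.187,"dz":0,"rx":0,"ry":0,"rz":-75.5},{"gripper":1,"dx":0.015,"dy":-0.187,"dz":0,"rx":0,"ry":0,"rz":-75.5},{"gripper":1,"dx":0.015,"dy":-0.187,"dz":0,"rx":0,"ry":0,"rz":-75.5},{"gripper":1,"dx":0.015,"dy":-0.187,"dz":0,"rx":0,"ry":0,"rz":-75.5},{"gripper":1,"dx":0.015,"dy":-0.187,"dz":0,"rx":0,"ry":0,"rz":-75.5},{"gripper":1,"dx":0.015,"dy":-0.187,"dz":0,"rx":0,"ry":0,"rz":-75.5}]'; python3 - <<'E'
from h import *
go(453,-308,110,2.5)
c=snap("scene","s5",(180,50,340,170),4);P=cloud(c)
x,y,z=[P[...,i] for i in range(3)]
m=(x>.36)&(x<.55)&(y>-.42)&(y<-.2)&(z>.125)&(z<.22)
q=P[m]
for lo in range(125,220,8):
    s=q[(q[:,2]>lo/1e3)&(q[:,2]<(lo+8)/1e3)]
    if len(s)>2: print(lo,len(s),np.round(s.min(0),3),np.round(s.max(0),3))
E
```

```text
t: 8.55
eef_pos: [0.45, -0.3064, 0.1505]
tool_rot: [0.51, 0.488, 0.512, -0.489]
contact_force: [0.3, -0.0, -1.1]
gripper_width: 0.245
t 8.55 tcp [ 450.  -306.4  150.5] jaw 2.5 down [-0.003  0.001 -1.   ] q [ 0.74  0.37 -0.32  1.92  0.15  0.88  0.39] F [ 0.3 -0.  -1.1] w 0.245
  need d(mm) [  3.   -1.6 -40.5] rz -0.0 or 180.0
157 51 [ 0.433 -0.359  0.157] [ 0.467 -0.253  0.165]
165 167 [ 0.425 -0.357  0.165] [ 0.474 -0.252  0.173]
173 55 [ 0.427 -0.317  0.173] [ 0.476 -0.292  0.181]
181 55 [ 0.425 -0.317  0.181] [ 0.475 -0.293  0.189]
189 53 [ 0.425 -0.32   0.189] [ 0.475 -0.292  0.197]
197 44 [ 0.416 -0.316  0.197] [ 0.484 -0.291  0.205]
205 106 [ 0.406 -0.319  0.205] [ 0.494 -0.289  0.213]
213 105 [ 0.4   -0.32   0.213] [ 0.498 -0.288  0.22 ]
```

View pics/s5.png

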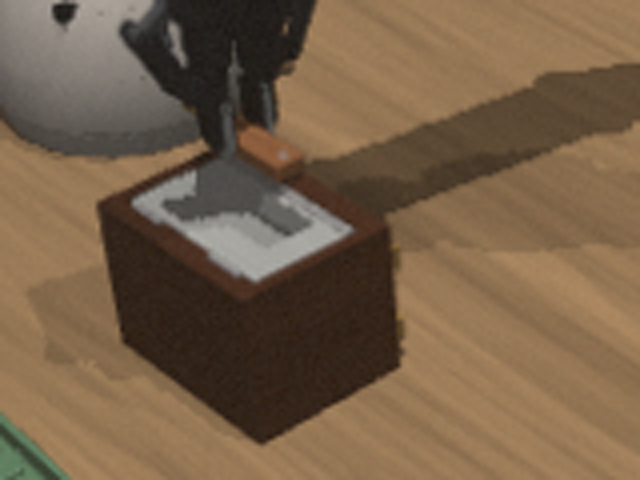

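```bash
python3 - <<'E'
from h import *
c=read_camera("scene");P=cloud(c);x,y,z=[P[...,i] for i in range(3)]
im=c["pixels"].astype(int); sat=im.max(2)-im.min(2)
m=(sat<25)&(im.min(2)>60)&(z>.1)&(z<.116)&(x>.38)&(x<.54)&(y<-.22)&(y>-.4)
print(m.sum(),rect(P[m][:,:2]))
m=(z>.1)&(z<.116)&(x>.36)&(x<.54)&(y<-.22)&(y>-.41); print(rect(P[m][:,:2]))
E
python3 -m jog '[{"gripper":1,"dx":0.005,"dy":-0.005,"dz":-0.02,"rx":0,"ry":0,"rz":0},{"gripper":1,"dx":0.005,"dy":-0.005,"dz":-0.036,"rx":0,"ry":0,"rz":0},{"gripper":1,"dx":0.005,"dy":-0.005,"dz":-0.036,"rx":0,"ry":0,"rz":0},{"gripper":1,"dx":0.005,"dy":-0.005,"dz":-0.036,"rx":0,"ry":0,"rz":0}]'
```

```text
934 [ 456.  -309.3  135.2   87.4   92.3]
[ 454.1 -309.5  157.2  117.9   92.9]
t: 9.05
eef_pos: [0.4557, -0.3117, 0.116]
tool_rot: [0.511, 0.488, 0.512, -0.488]
contact_force: [-0.1, 0.2, -0.4]
gripper_width: 0.245
```

```bash
python3 -m jog '[{"gripper":1,"dx":0,"dy":0.001,"dz":-0.01,"rx":0,"ry":0,"rz":0},{"gripper":1,"dx":0,"dy":0.001,"dz":-0.02,"rx":0,"ry":0,"rz":0},{"gripper":1,"dx":0,"dy":0.001,"dz":-0.03,"rx":0,"ry":0,"rz":0},{"gripper":1,"dx":0,"dy":0.001,"dz":-0.04,"rx":0,"ry":0,"rz":0},{"gripper":1,"dx":0,"dy":0.001,"dz":-0.051,"rx":0,"ry":0,"rz":0},{"gripper":1,"dx":0,"dy":0.001,"dz":-0.051,"rx":0,"ry":0,"rz":0},{"gripper":1,"dx":0,"dy":0.001,"dz":-0.051,"rx":0,"ry":0,"rz":0}]'; python3 - <<'E'
from h import *
snap("scene","s6",(180,50,340,170),4)
E
```

```text
t: 9.75
eef_pos: [0.4541, -0.3105, 0.0642]
tool_rot: [0.51, 0.488, 0.512, -0.489]
contact_force: [-3.3, -0.7, -0.3]
gripper_width: 0.237
```

View pics/s6.png

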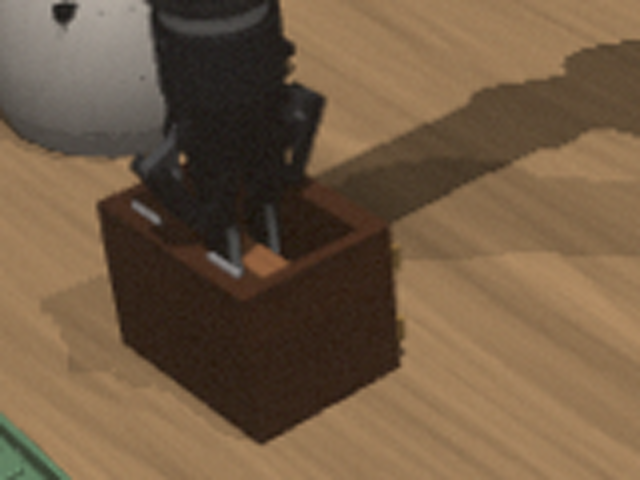

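The flap is pushed open and the tag, at (265,260), is inside the opening. I'll release by opening 14 mm more.

```bash
python3 -m jog '[{"gripper":0.6,"dx":0,"dy":0,"dz":0,"rx":0,"ry":0,"rz":0},{"gripper":0.6,"dx":0,"dy":0,"dz":0,"rx":0,"ry":0,"rz":0},{"gripper":0.6,"dx":0,"dy":0,"dz":0,"rx":0,"ry":0,"rz":0},{"gripper":0.6,"dx":0,"dy":0,"dz":0,"rx":0,"ry":0,"rz":0},{"gripper":0.6,"dx":0,"dy":0,"dz":0,"rx":0,"ry":0,"rz":0},{"gripper":0.6,"dx":0,"dy":0,"dz":0,"rx":0,"ry":0,"rz":0},{"gripper":0.6,"dx":0,"dy":0,"dz":0,"rx":0,"ry":0,"rz":0},{"gripper":0.6,"dx":0,"dy":0,"dz":0,"rx":0,"ry":0,"rz":0}]'; python3 - <<'E'
from h import *
snap("scene","s7",(180,50,340,170),4)
E
```

```text
t: 10.6
eef_pos: [0.4559, -0.3109, 0.0653]
tool_rot: [0.511, 0.489, 0.511, -0.489]
contact_force: [-5.1, 0.1, -1.6]
gripper_width: 0.402
```

View pics/s7.png

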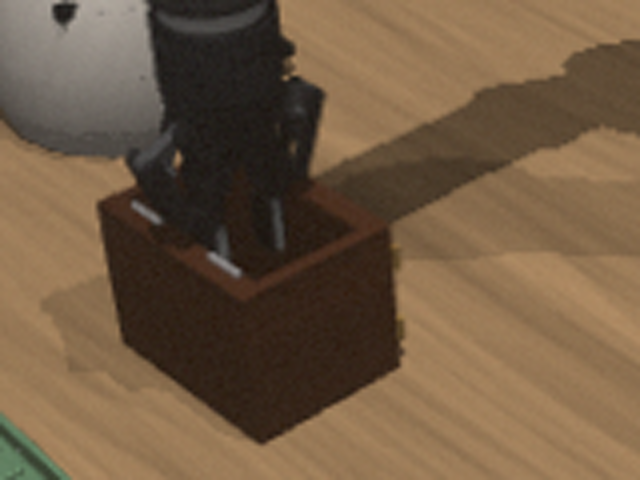

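The tag is gone from view below the fingers, so the key has dropped in. I'll lift straight out and go on to the carabiner.

```bash
python3 -m jog '[{"gripper":0.6,"dx":0,"dy":0,"dz":0.02,"rx":0,"ry":0,"rz":0},{"gripper":0.6,"dx":0,"dy":0,"dz":0.045,"rx":0,"ry":0,"rz":0},{"gripper":0.6,"dx":0,"dy":0,"dz":0.085,"rx":0,"ry":0,"rz":0},{"gripper":0.6,"dx":0,"dy":0.04,"dz":0.125,"rx":0,"ry":0,"rz":8},{"gripper":0.3,"dx":-0.02,"dy":0.2,"dz":0.125,"rx":0,"ry":0,"rz":60},{"gripper":0.3,"dx":-0.02,"dy":0.2,"dz":0.125,"rx":0,"ry":0,"rz":60},{"gripper":0.3,"dx":-0.02,"dy":0.2,"dz":0.125,"rx":0,"ry":0,"rz":60},{"gripper":0.3,"dx":-0.02,"dy":0.2,"dz":0.125,"rx":0,"ry":0,"rz":60},{"gripper":0.3,"dx":-0.02,"dy":0.2,"dz":0.125,"rx":0,"ry":0,"rz":60},{"gripper":0.3,"dx":-0.02,"dy":0.2,"dz":0.125,"rx":0,"ry":0,"rz":60}]'; python3 - <<'E'
from h import *
go(427.6,10.4,70,118.7)
c=read_camera("scene");P=cloud(c);x,y,z=[P[...,i] for i in range(3)]
m=(z>.1)&(z<.116)&(x>.37)&(x<.54)&(y<-.22)&(y>-.41); print(m.sum(), "box top pts (shut flap gives more)")
q=P[(abs(x-.455)<.03)&(abs(y+.31)<.05)];print(np.nanpercentile(q[:,2],[5,50,95]))
E
```

```text
t: 11.65
eef_pos: [0.4386, -0.1094, 0.1918]
tool_rot: [0.689, 0.168, 0.685, -0.167]
contact_force: [0.3, 0.6, 0.1]
gripper_width: 0.703
t 11.65 tcp [ 438.6 -109.4  191.8] jaw 62.7 down [ 0.006 -0.    -1.   ] q [ 0.67  0.19 -0.62  2.07  0.14  0.91  1.07] F [0.3 0.6 0.1] w 0.703
  need d(mm) [ -11.   119.8 -121.8] rz 56.0 or -124.0
1764 box top pts (shut flap gives more)
[0.1068474  0.10905497 0.11102711]
```

```bash
python3 -m jog '[{"gripper":0.25,"dx":-0.011,"dy":0.12,"dz":0,"rx":0,"ry":0,"rz":56},{"gripper":0.25,"dx":-0.011,"dy":0.12,"dz":-0.05,"rx":0,"ry":0,"rz":56},{"gripper":0.25,"dx":-0.011,"dy":0.12,"dz":-0.1,"rx":0,"ry":0,"rz":56},{"gripper":0.25,"dx":-0.011,"dy":0.12,"dz":-0.15,"rx":0,"ry":0,"rz":56},{"gripper":0.25,"dx":-0.011,"dy":0.12,"dz":-0.15,"rx":0,"ry":0,"rz":56},{"gripper":0.25,"dx":-0.011,"dy":0.12,"dz":-0.15,"rx":0,"ry":0,"rz":56},{"gripper":0.25,"dx":-0.011,"dy":0.12,"dz":-0.15,"rx":0,"ry":0,"rz":56},{"gripper":0.25,"dx":-0.011,"dy":0.12,"dz":-0.15,"rx":0,"ry":0,"rz":56},{"gripper":0.25,"dx":-0.011,"dy":0.12,"dz":-0.15,"rx":0,"ry":0,"rz":56},{"gripper":0.25,"dx":-0.011,"dy":0.12,"dz":-0.15,"rx":0,"ry":0,"rz":56}]'; python3 - <<'E'
from h import *
go(427.6,10.4,-12,118.7)
snap("scene","s8",(270,130,410,235),5)
E
```

```text
t: 12.7
eef_pos: [0.4259, 0.0093, 0.0408]
tool_rot: [0.687, -0.171, 0.686, 0.171]
contact_force: [-0.0, -0.0, 0.2]
gripper_width: 0.752
t 12.7 tcp [425.9   9.3  40.8] jaw 118.0 down [ 0.002  0.    -1.   ] q [ 0.46  0.47 -0.75  2.24  0.55  0.62  1.37] F [-0.  -0.   0.2] w 0.752
  need d(mm) [  1.7   1.1 -52.8] rz 0.7 or -179.3
```

View pics/s8.png

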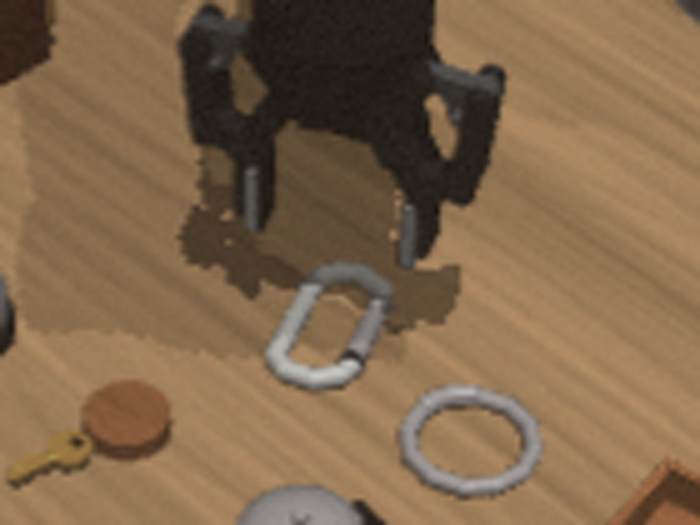

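The fingers straddle the carabiner (330,325) and stay clear of the hoop (470,440). I'll descend and grip.

```bash
python3 -m jog '[{"gripper":0.25,"dx":0.001,"dy":0.001,"dz":-0.025,"rx":0,"ry":0,"rz":0.7},{"gripper":0.25,"dx":0.001,"dy":0.001,"dz":-0.042,"rx":0,"ry":0,"rz":0.7},{"gripper":0.25,"dx":0.001,"dy":0.001,"dz":-0.052,"rx":0,"ry":0,"rz":0.7},{"gripper":0.25,"dx":0.001,"dy":0.001,"dz":-0.052,"rx":0,"ry":0,"rz":0.7},{"gripper":1,"dx":0.001,"dy":0.001,"dz":-0.052,"rx":0,"ry":0,"rz":0.7},{"gripper":1,"dx":0.001,"dy":0.001,"dz":-0.052,"rx":0,"ry":0,"rz":0.7},{"gripper":1,"dx":0.001,"dy":0.001,"dz":-0.052,"rx":0,"ry":0,"rz":0.7},{"gripper":1,"dx":0.001,"dy":0.001,"dz":-0.052,"rx":0,"ry":0,"rz":0.7},{"gripper":1,"dx":0.001,"dy":0.001,"dz":-0.052,"rx":0,"ry":0,"rz":0.7}]' 40;python3 -c "
from h import *
go(437.5,246.5,150,100.2)"
```

```text
t: 13.65
eef_pos: [0.4265, 0.0102, -0.0108]
tool_rot: [0.685, -0.176, 0.684, 0.176]
contact_force: [-1.9, 0.9, 7.3]
gripper_width: 0.492
t 13.65 tcp [426.5  10.2 -10.8] jaw 118.8 down [ 0.001 -0.    -1.   ] q [ 0.37  0.56 -0.64  2.26  0.69  0.52  1.26] F [-1.9  0.9  7.3] w 0.492
  need d(mm) [ 11.  236.3 160.8] rz -18.6 or 161.4
```

```bash
python3 -m jog '[{"gripper":1,"dx":0,"dy":0,"dz":0.04,"rx":0,"ry":0,"rz":0},{"gripper":1,"dx":0,"dy":0,"dz":0.08,"rx":0,"ry":0,"rz":0},{"gripper":1,"dx":0,"dy":0.04,"dz":0.1,"rx":0,"ry":0,"rz":-4},{"gripper":1,"dx":0.011,"dy":0.236,"dz":0.1,"rx":0,"ry":0,"rz":-18.6},{"gripper":1,"dx":0.011,"dy":0.236,"dz":0.1,"rx":0,"ry":0,"rz":-18.6},{"gripper":1,"dx":0.011,"dy":0.236,"dz":0.1,"rx":0,"ry":0,"rz":-18.6},{"gripper":1,"dx":0.011,"dy":0.236,"dz":0.1,"rx":0,"ry":0,"rz":-18.6},{"gripper":1,"dx":0.011,"dy":0.236,"dz":0.1,"rx":0,"ry":0,"rz":-18.6},{"gripper":1,"dx":0.011,"dy":0.236,"dz":0.1,"rx":0,"ry":0,"rz":-18.6},{"gripper":1,"dx":0.011,"dy":0.236,"dz":0.1,"rx":0,"ry":0,"rz":-18.6}]';python3 - <<'E'
from h import *
go(437.5,246.5,-4,100.2)
snap("scene","s9",(330,170,500,297),4)
E
```

```text
t: 14.65
eef_pos: [0.437, 0.2444, 0.0882]
tool_rot: [0.704, -0.063, 0.704, 0.062]
contact_force: [0.1, -0.5, -0.1]
gripper_width: 0.488
t 14.65 tcp [437.  244.4  88.2] jaw 100.2 down [-0.    -0.001 -1.   ] q [-0.02  0.48 -0.75  2.04  0.46  0.79  0.69] F [ 0.1 -0.5 -0.1] w 0.488
  need d(mm) [  0.5   2.1 -92.2] rz 0.0 or -180.0
```

View pics/s9.png

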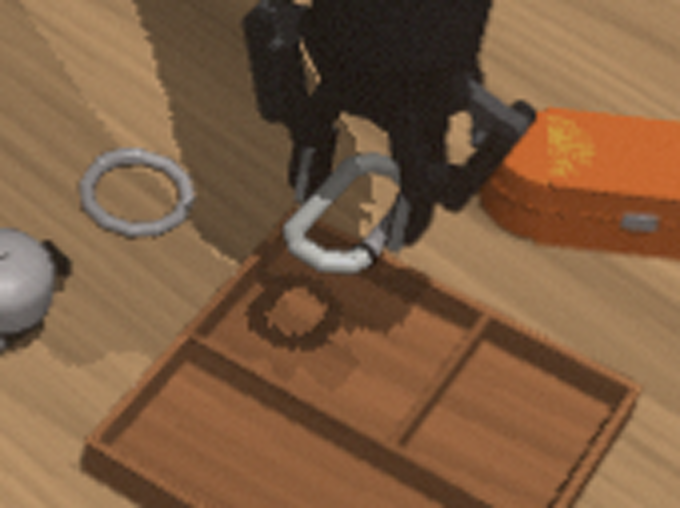

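The carabiner hangs level at (345,210) over the larger short compartment. Lowering it.

```bash
python3 -m jog '[{"gripper":1,"dx":0,"dy":0.002,"dz":-0.04,"rx":0,"ry":0,"rz":0},{"gripper":1,"dx":0,"dy":0.002,"dz":-0.075,"rx":0,"ry":0,"rz":0},{"gripper":1,"dx":0,"dy":0.002,"dz":-0.087,"rx":0,"ry":0,"rz":0},{"gripper":1,"dx":0,"dy":0.002,"dz":-0.093,"rx":0,"ry":0,"rz":0},{"gripper":1,"dx":0,"dy":0.002,"dz":-0.093,"rx":0,"ry":0,"rz":0},{"gripper":1,"dx":0,"dy":0.002,"dz":-0.093,"rx":0,"ry":0,"rz":0}]';python3 -m jog '[{"gripper":0.36,"dx":0,"dy":0,"dz":0,"rx":0,"ry":0,"rz":0},{"gripper":0.36,"dx":0,"dy":0,"dz":0,"rx":0,"ry":0,"rz":0},{"gripper":0.36,"dx":0,"dy":0,"dz":0,"rx":0,"ry":0,"rz":0},{"gripper":0.36,"dx":0,"dy":0,"dz":0,"rx":0,"ry":0,"rz":0},{"gripper":0.36,"dx":0,"dy":0,"dz":0.03,"rx":0,"ry":0,"rz":0},{"gripper":0.36,"dx":0,"dy":0,"dz":0.07,"rx":0,"ry":0,"rz":0},{"gripper":0,"dx":0,"dy":0,"dz":0.11,"rx":0,"ry":0,"rz":0},{"gripper":0,"dx":0,"dy":0,"dz":0.13,"rx":0,"ry":0,"rz":0},{"gripper":0,"dx":0.04,"dy":-0.03,"dz":0.13,"rx":0,"ry":0,"rz":-4}]';python3 - <<'E'
from h import *
go(549.5,119,90,85.5)
c=read_camera("scene");P=cloud(c);x,y,z=[P[...,i] for i in range(3)]
for d in cut_out("scene","carabiner"):
    q=P[d["mask"]]; q=q[np.isfinite(q[:,0])]
    print(d["conf"],np.round(d["box"]),rect(q[:,:2]),np.percentile(q[:,2],[5,50,95]))
E
```

```text
t: 15.3
eef_pos: [0.4379, 0.2484, -0.0035]
tool_rot: [0.705, -0.062, 0.704, 0.063]
contact_force: [-0.4, 0.0, -0.8]
gripper_width: 0.494
t: 16.2
eef_pos: [0.4749, 0.2243, 0.1294]
tool_rot: [0.707, -0.04, 0.704, 0.044]
contact_force: [2.1, 1.6, -0.6]
gripper_width: 1.0
t 16.2 tcp [474.9 224.3 129.4] jaw 96.8 down [ 0.004  0.005 -1.   ] q [ 0.06  0.45 -0.77  1.96  0.4   0.88  0.77] F [ 2.1  1.6 -0.6] w 1.0
  need d(mm) [  74.6 -105.3  -39.4] rz -11.3 or 168.7
0.89 [413. 257.  34.  30.] [444.  248.6  89.3  49.4  10.1] [0.0040432  0.01294513 0.01644688]
```

```bash
python3 -m jog '[{"gripper":0,"dx":0.075,"dy":-0.105,"dz":0,"rx":0,"ry":0,"rz":-11.3},{"gripper":0,"dx":0.075,"dy":-0.105,"dz":0,"rx":0,"ry":0,"rz":-11.3},{"gripper":0,"dx":0.075,"dy":-0.105,"dz":0,"rx":0,"ry":0,"rz":-11.3},{"gripper":0,"dx":0.075,"dy":-0.105,"dz":-0.04,"rx":0,"ry":0,"rz":-11.3},{"gripper":0,"dx":0.075,"dy":-0.105,"dz":-0.06,"rx":0,"ry":0,"rz":-11.3},{"gripper":0,"dx":0.075,"dy":-0.105,"dz":-0.06,"rx":0,"ry":0,"rz":-11.3},{"gripper":0,"dx":0.075,"dy":-0.105,"dz":-0.06,"rx":0,"ry":0,"rz":-11.3}]';python3 - <<'E'
from h import *
go(549.5,119,10,85.5)
snap("scene","s10",(260,170,400,275),5)
E
```

```text
t: 17.0
eef_pos: [0.5519, 0.1133, 0.0655]
tool_rot: [0.706, 0.031, 0.707, -0.031]
contact_force: [-0.4, -0.1, 0.9]
gripper_width: 1.0
t 17.0 tcp [551.9 113.3  65.5] jaw 84.9 down [-0.001  0.    -1.   ] q [ 0.17  0.57 -0.63  1.92  0.46  0.8   0.77] F [-0.4 -0.1  0.9] w 1.0
  need d(mm) [ -2.4   5.7 -55.5] rz 0.6 or -179.4
```

View pics/s10.png

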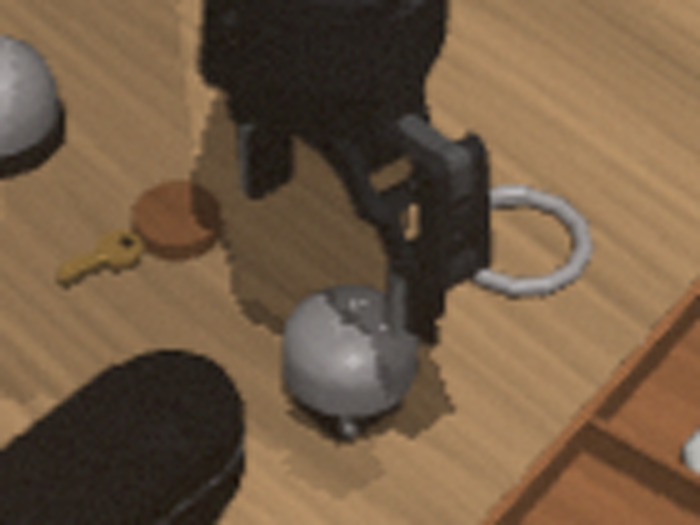

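The bell (350,350) sits between the open fingers, which are still 6 mm off in y. I'll correct, descend and grip gently.

```bash
python3 -m jog '[{"gripper":0,"dx":-0.002,"dy":0.006,"dz":0,"rx":0,"ry":0,"rz":0.6},{"gripper":0,"dx":-0.002,"dy":0.006,"dz":-0.03,"rx":0,"ry":0,"rz":0.6},{"gripper":0,"dx":-0.002,"dy":0.006,"dz":-0.05,"rx":0,"ry":0,"rz":0.6},{"gripper":0,"dx":-0.002,"dy":0.006,"dz":-0.055,"rx":0,"ry":0,"rz":0.6},{"gripper":0,"dx":-0.002,"dy":0.006,"dz":-0.055,"rx":0,"ry":0,"rz":0.6},{"gripper":1,"dx":-0.002,"dy":0.006,"dz":-0.055,"rx":0,"ry":0,"rz":0.6},{"gripper":1,"dx":-0.002,"dy":0.006,"dz":-0.055,"rx":0,"ry":0,"rz":0.6},{"gripper":1,"dx":-0.002,"dy":0.006,"dz":-0.055,"rx":0,"ry":0,"rz":0.6},{"gripper":1,"dx":-0.002,"dy":0.006,"dz":-0.055,"rx":0,"ry":0,"rz":0.6},{"gripper":1,"dx":-0.002,"dy":0.006,"dz":-0.055,"rx":0,"ry":0,"rz":0.6}]' 40;python3 - <<'E'
from h import *
go(419.5,342,0,100.2)
E
```

```text
t: 18.05
eef_pos: [0.551, 0.1194, 0.012]
tool_rot: [0.707, 0.028, 0.706, -0.028]
contact_force: [-2.1, 0.1, 7.6]
gripper_width: 0.628
t 18.05 tcp [551.  119.4  12. ] jaw 85.5 down [ 0.002  0.    -1.   ] q [ 0.12  0.65 -0.58  1.94  0.54  0.71  0.71] F [-2.1  0.1  7.6] w 0.628
  need d(mm) [-131.5  222.6  -12. ] rz 14.7 or -165.3
```

```bash
python3 -m jog '[{"gripper":1,"dx":0,"dy":0,"dz":0.04,"rx":0,"ry":0,"rz":0},{"gripper":1,"dx":0,"dy":0,"dz":0.08,"rx":0,"ry":0,"rz":0},{"gripper":1,"dx":-0.03,"dy":0.03,"dz":0.09,"rx":0,"ry":0,"rz":4},{"gripper":1,"dx":-0.127,"dy":0.223,"dz":0.09,"rx":0,"ry":0,"rz":14.7},{"gripper":1,"dx":-0.127,"dy":0.223,"dz":0.09,"rx":0,"ry":0,"rz":14.7},{"gripper":1,"dx":-0.127,"dy":0.223,"dz":0.09,"rx":0,"ry":0,"rz":14.7},{"gripper":1,"dx":-0.127,"dy":0.223,"dz":0.09,"rx":0,"ry":0,"rz":14.7},{"gripper":1,"dx":-0.127,"dy":0.223,"dz":0.09,"rx":0,"ry":0,"rz":14.7},{"gripper":1,"dx":-0.127,"dy":0.223,"dz":0.09,"rx":0,"ry":0,"rz":14.7},{"gripper":1,"dx":-0.127,"dy":0.223,"dz":0.09,"rx":0,"ry":0,"rz":14.7}]';python3 - <<'E'
from h import *
go(423.3,342.7,17,100.2)
snap("scene","s11",(370,170,530,290),4)
E
```

```text
t: 19.05
eef_pos: [0.4233, 0.3415, 0.1005]
tool_rot: [0.704, -0.063, 0.704, 0.063]
contact_force: [-0.1, -0.1, -1.4]
gripper_width: 0.628
t 19.05 tcp [423.3 341.5 100.5] jaw 100.2 down [ 0.001 -0.001 -1.   ] q [-0.2   0.53 -0.76  1.94  0.47  0.86  0.54] F [-0.1 -0.1 -1.4] w 0.628
  need d(mm) [ -0.    1.2 -83.5] rz -0.0 or 180.0
```

View pics/s11.png

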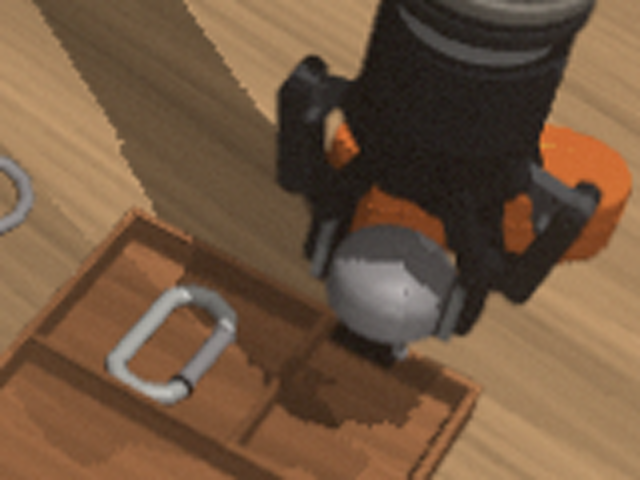

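The carabiner lies flat at (175,345). The bell hangs upright over the smallest compartment. Lowering it.

```bash
python3 -m jog '[{"gripper":1,"dx":0,"dy":0.001,"dz":-0.04,"rx":0,"ry":0,"rz":0},{"gripper":1,"dx":0,"dy":0.001,"dz":-0.068,"rx":0,"ry":0,"rz":0},{"gripper":1,"dx":0,"dy":0.001,"dz":-0.077,"rx":0,"ry":0,"rz":0},{"gripper":1,"dx":0,"dy":0.001,"dz":-0.083,"rx":0,"ry":0,"rz":0},{"gripper":1,"dx":0,"dy":0.001,"dz":-0.083,"rx":0,"ry":0,"rz":0},{"gripper":1,"dx":0,"dy":0.001,"dz":-0.083,"rx":0,"ry":0,"rz":0}]';python3 -m jog '[{"gripper":0.1,"dx":0,"dy":0,"dz":0,"rx":0,"ry":0,"rz":0},{"gripper":0.1,"dx":0,"dy":0,"dz":0,"rx":0,"ry":0,"rz":0},{"gripper":0.1,"dx":0,"dy":0,"dz":0,"rx":0,"ry":0,"rz":0},{"gripper":0.1,"dx":0,"dy":0,"dz":0,"rx":0,"ry":0,"rz":0},{"gripper":0,"dx":0,"dy":0,"dz":0.03,"rx":0,"ry":0,"rz":0},{"gripper":0,"dx":0,"dy":0,"dz":0.07,"rx":0,"ry":0,"rz":0},{"gripper":0,"dx":0,"dy":0,"dz":0.11,"rx":0,"ry":0,"rz":0},{"gripper":0,"dx":0.02,"dy":-0.03,"dz":0.12,"rx":0,"ry":0,"rz":-2},{"gripper":0,"dx":0.05,"dy":-0.06,"dz":0.12,"rx":0,"ry":0,"rz":-4}]';python3 - <<'E'
from h import *
go(676,101.3,90,93.7)
c=read_camera("scene");P=cloud(c);x,y,z=[P[...,i] for i in range(3)]
for d in cut_out("scene","bike_bell"):
    q=P[d["mask"]]; q=q[np.isfinite(q[:,0])]; t=q[q[:,2]>.035]
    s=np.linalg.lstsq(np.c_[2*t,np.ones(len(t))],(t**2).sum(1),rcond=None)[0]
    print(d["conf"],np.round(d["box"]),"sphere",s[:3],np.percentile(q[:,2],[5,50,99]))
E
```

```text
t: 19.7
eef_pos: [0.4241, 0.3434, 0.0184]
tool_rot: [0.705, -0.062, 0.704, 0.063]
contact_force: [-0.4, -0.6, -2.2]
gripper_width: 0.629
t: 20.6
eef_pos: [0.4731, 0.2849, 0.1402]
tool_rot: [0.707, -0.039, 0.705, 0.04]
contact_force: [1.0, 0.1, 0.2]
gripper_width: 1.001
t 20.6 tcp [473.1 284.9 140.2] jaw 96.4 down [ 0.004  0.003 -1.   ] q [-0.05  0.48 -0.77  1.89  0.41  0.93  0.67] F [1.  0.1 0.2] w 1.001
  need d(mm) [ 202.9 -183.6  -50.2] rz -2.7 or 177.3
0.59 [458. 273.  32.  35.] sphere [0.42314039 0.34349952 0.03356741] [0.00913508 0.0518622  0.06118377]
```

```bash
python3 -m jog '[{"gripper":0,"dx":0.203,"dy":-0.184,"dz":0,"rx":0,"ry":0,"rz":-2.7},{"gripper":0,"dx":0.203,"dy":-0.184,"dz":0,"rx":0,"ry":0,"rz":-2.7},{"gripper":0,"dx":0.203,"dy":-0.184,"dz":0,"rx":0,"ry":0,"rz":-2.7},{"gripper":0,"dx":0.203,"dy":-0.184,"dz":0,"rx":0,"ry":0,"rz":-2.7},{"gripper":0,"dx":0.203,"dy":-0.184,"dz":0,"rx":0,"ry":0,"rz":-2.7},{"gripper":0,"dx":0.203,"dy":-0.184,"dz":0,"rx":0,"ry":0,"rz":-2.7},{"gripper":0,"dx":0.203,"dy":-0.184,"dz":-0.05,"rx":0,"ry":0,"rz":-2.7},{"gripper":0,"dx":0.203,"dy":-0.184,"dz":-0.09,"rx":0,"ry":0,"rz":-2.7},{"gripper":0,"dx":0.203,"dy":-0.184,"dz":-0.09,"rx":0,"ry":0,"rz":-2.7},{"gripper":0,"dx":0.203,"dy":-0.184,"dz":-0.09,"rx":0,"ry":0,"rz":-2.7}]';python3 - <<'E'
from h import *
go(676,101.3,10,93.7)
c=snap("scene","s12",(210,190,370,310),4)
P=cloud(c);x,y,z=[P[...,i] for i in range(3)]
m=(z>.02)&(z<.1)&(x>.65)&(x<.71)&(y>.02)&(y<.19)
q=P[m]
for a,b in [(20,40),(40,50),(60,75),(75,90),(90,100)]:
    s=q[(q[:,2]>a/1e3)&(q[:,2]<b/1e3)]
    if len(s): print(a,len(s),np.round(s.min(0),3),np.round(s.max(0),3))
E
```

```text
t: 21.7
eef_pos: [0.6756, 0.0997, 0.0474]
tool_rot: [0.706, -0.022, 0.707, 0.022]
contact_force: [0.8, 0.6, 0.8]
gripper_width: 0.994
t 21.7 tcp [675.6  99.7  47.4] jaw 93.6 down [-0.001  0.    -1.   ] q [ 0.18  0.76 -0.62  1.62  0.52  0.93  1.  ] F [0.8 0.6 0.8] w 0.994
  need d(mm) [  0.4   1.6 -37.4] rz 0.1 or -179.9
20 156 [0.65  0.129 0.02 ] [0.71  0.136 0.04 ]
40 726 [0.651 0.069 0.04 ] [0.71  0.135 0.049]
60 19 [0.67  0.054 0.071] [0.69  0.151 0.075]
75 116 [0.666 0.044 0.075] [0.691 0.157 0.09 ]
90 72 [0.67  0.052 0.09 ] [0.691 0.157 0.1  ]
```

View pics/s12.png

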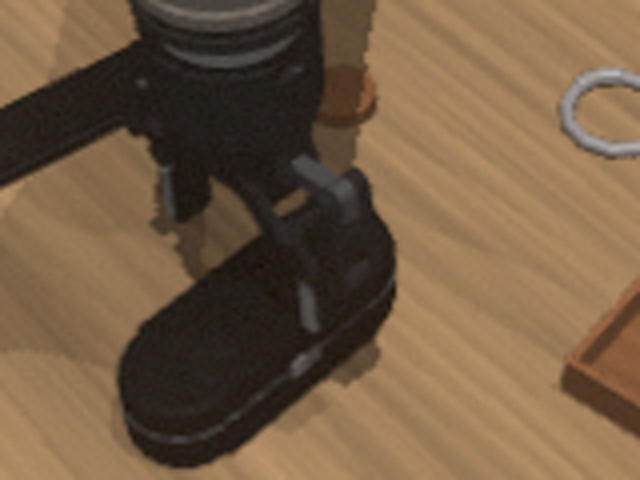

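The fingers straddle the black round-ended case (255,330), at its middle. I'll descend and grip.

```bash
python3 -m jog '[{"gripper":0,"dx":0,"dy":0.001,"dz":-0.02,"rx":0,"ry":0,"rz":0},{"gripper":0,"dx":0,"dy":0.001,"dz":-0.037,"rx":0,"ry":0,"rz":0},{"gripper":0,"dx":0,"dy":0.001,"dz":-0.037,"rx":0,"ry":0,"rz":0},{"gripper":0,"dx":0,"dy":0.001,"dz":-0.037,"rx":0,"ry":0,"rz":0},{"gripper":1,"dx":0,"dy":0.001,"dz":-0.037,"rx":0,"ry":0,"rz":0},{"gripper":1,"dx":0,"dy":0.001,"dz":-0.037,"rx":0,"ry":0,"rz":0},{"gripper":1,"dx":0,"dy":0.001,"dz":-0.037,"rx":0,"ry":0,"rz":0},{"gripper":1,"dx":0,"dy":0.001,"dz":-0.037,"rx":0,"ry":0,"rz":0},{"gripper":1,"dx":0,"dy":0.001,"dz":-0.037,"rx":0,"ry":0,"rz":0}]' 50;python3 -m jog '[{"gripper":1,"dx":0,"dy":0,"dz":0.03,"rx":0,"ry":0,"rz":0},{"gripper":1,"dx":0,"dy":0,"dz":0.07,"rx":0,"ry":0,"rz":0},{"gripper":1,"dx":0,"dy":0,"dz":0.11,"rx":0,"ry":0,"rz":0},{"gripper":1,"dx":0,"dy":0,"dz":0.13,"rx":0,"ry":0,"rz":0},{"gripper":1,"dx":0,"dy":0,"dz":0.13,"rx":0,"ry":0,"rz":0}]';python3 - <<'E'
from h import *
# tray (52,0)
a=np.radians(10.2); t=np.array([470.8+52*np.cos(a),293.3+52*np.sin(a)]); print(t)
go(t[0],t[1],140,10.2)
E
```

```text
t: 22.65
eef_pos: [0.6768, 0.1004, 0.0114]
tool_rot: [0.707, -0.022, 0.706, 0.022]
contact_force: [-0.1, -0.3, 6.2]
gripper_width: 0.688
t: 23.15
eef_pos: [0.678, 0.1008, 0.144]
tool_rot: [0.709, -0.021, 0.705, 0.022]
contact_force: [0.2, 1.0, -1.0]
gripper_width: 0.688
[521.97817161 302.5084065 ]
t 23.15 tcp [678.  100.8 144. ] jaw 93.5 down [ 0.006  0.001 -1.   ] q [ 0.21  0.65 -0.67  1.57  0.45  1.07  1.06] F [ 0.2  1.  -1. ] w 0.688
  need d(mm) [-156.   201.7   -4. ] rz -83.3 or 96.7
```

```bash
python3 -m jog '[{"gripper":1,"dx":-0.155,"dy":0.202,"dz":0,"rx":0,"ry":0,"rz":-83.4},{"gripper":1,"dx":-0.155,"dy":0.202,"dz":0,"rx":0,"ry":0,"rz":-83.4},{"gripper":1,"dx":-0.155,"dy":0.202,"dz":0,"rx":0,"ry":0,"rz":-83.4},{"gripper":1,"dx":-0.155,"dy":0.202,"dz":0,"rx":0,"ry":0,"rz":-83.4},{"gripper":1,"dx":-0.155,"dy":0.202,"dz":0,"rx":0,"ry":0,"rz":-83.4},{"gripper":1,"dx":-0.155,"dy":0.202,"dz":0,"rx":0,"ry":0,"rz":-83.4},{"gripper":1,"dx":-0.155,"dy":0.202,"dz":0,"rx":0,"ry":0,"rz":-83.4},{"gripper":1,"dx":-0.155,"dy":0.202,"dz":0,"rx":0,"ry":0,"rz":-83.4},{"gripper":1,"dx":-0.155,"dy":0.202,"dz":0,"rx":0,"ry":0,"rz":-83.4},{"gripper":1,"dx":-0.155,"dy":0.202,"dz":0,"rx":0,"ry":0,"rz":-83.4}]';python3 -m jog '[{"gripper":1,"dx":0,"dy":0,"dz":-0.03,"rx":0,"ry":0,"rz":0},{"gripper":1,"dx":0,"dy":0,"dz":-0.06,"rx":0,"ry":0,"rz":0},{"gripper":1,"dx":0,"dy":0,"dz":-0.06,"rx":0,"ry":0,"rz":0},{"gripper":1,"dx":0,"dy":0,"dz":-0.06,"rx":0,"ry":0,"rz":0}]'; python3 - <<'E'
from h import *
go(522,302.5,17,10.2)
c=snap("scene","s13",(350,200,530,335),4)
P=cloud(c);x,y,z=[P[...,i] for i in range(3)]
d=cut_out("scene","sunglasses_case")
for e in d:
    q=P[e["mask"]]; q=q[np.isfinite(q[:,0])]; print(e["conf"],np.round(e["box"]),rect(q[:,:2]),np.percentile(q[:,2],[2,50,98]))
    t=q[q[:,2]>np.percentile(q[:,2],98)-.012]; print(rect(t[:,:2]))
E
```

```text
t: 24.15
eef_pos: [0.5201, 0.3012, 0.1385]
tool_rot: [0.541, 0.454, 0.541, -0.456]
contact_force: [0.4, -0.5, -0.8]
gripper_width: 0.689
t: 24.55
eef_pos: [0.5202, 0.3015, 0.0794]
tool_rot: [0.542, 0.453, 0.542, -0.455]
contact_force: [-0.7, -0.2, -0.6]
gripper_width: 0.69
t 24.55 tcp [520.2 301.5  79.4] jaw 10.1 down [-0.002 -0.002 -1.   ] q [-0.34  0.55 -0.38  1.83  0.27  0.81 -0.68] F [-0.7 -0.2 -0.6] w 0.69
  need d(mm) [  1.8   1.  -62.4] rz 0.1 or -179.9
0.8 [491. 218.  73.  44.] [245.2 295.4 150.2 107.6 158.1] [0.00157201 0.04371334 0.04767056]
[245.1 293.4 157.2  65.8 128.2]
0.71 [414. 266.  91.  66.] [475.9 276.9 211.8 167.6  39.7] [0.00457471 0.11201748 0.14325607]
[563.7 312.1  47.7  35.7  16.4]
```

View pics/s13.png

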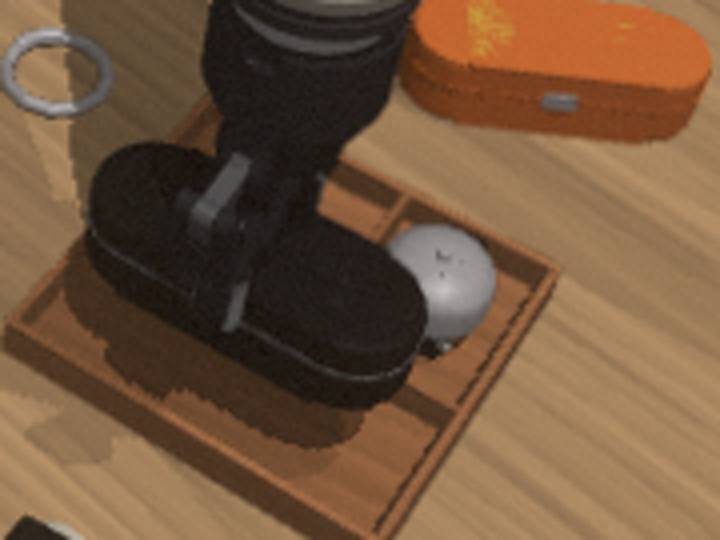

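The case hangs level at (260,270) above the tray, and the bell stands at (445,285). I'll check the case's outline numerically before lowering.

```bash
python3 - <<'E'
from h import *
for cam in("scene","top"):
    c=read_camera(cam);P=cloud(c);x,y,z=[P[...,i] for i in range(3)]
    m=(z>.108)&(z<.120)&(abs(x-.52)<.06)&(abs(y-.30)<.12)&(c["pixels"].max(2)<90)
    q=P[m]; print(cam,len(q),rect(q[:,:2]))
    m=(z>.019)&(z<.03)&(x>.33)&(x<.62)&(y>.17)&(y<.43); print("walls",rect(P[m][:,:2]))
    m=(z>.07)&(z<.107)&(abs(x-.52)<.07)&(abs(y-.30)<.12); q=P[m]
    a=np.radians(10.2); d=(q[:,:2]-[.4708,.2933])@np.array([[np.cos(a),-np.sin(a)],[np.sin(a),np.cos(a)]])
    print("tray frame extents case sides",np.percentile(d,[1,99],axis=0))
E
```

```text
scene 1827 [527.7 304.1 157.3  77.4 103.9]
walls [469.9 295.2 201.7 197.7 100. ]
tray frame extents case sides [[ 0.05306642 -0.07173816]
 [ 0.09036908  0.07891053]]
top 616 [533.4 263.9  85.1  55.1  83.9]
walls [488.1 204.2 197.   41.3  17.1]
tray frame extents case sides [[ 0.02362389 -0.08243441]
 [ 0.08809655 -0.01093922]]
```

```bash
python3 -m jog '[{"gripper":1,"dx":0,"dy":0,"dz":-0.025,"rx":0,"ry":0,"rz":0},{"gripper":1,"dx":0,"dy":0,"dz":-0.045,"rx":0,"ry":0,"rz":0},{"gripper":1,"dx":0,"dy":0,"dz":-0.055,"rx":0,"ry":0,"rz":0},{"gripper":1,"dx":0,"dy":0,"dz":-0.062,"rx":0,"ry":0,"rz":0},{"gripper":1,"dx":0,"dy":0,"dz":-0.062,"rx":0,"ry":0,"rz":0},{"gripper":1,"dx":0,"dy":0,"dz":-0.062,"rx":0,"ry":0,"rz":0}]'
```

```text
t: 25.35
eef_pos: [0.5215, 0.3025, 0.0191]
tool_rot: [0.542, 0.454, 0.542, -0.454]
contact_force: [0.2, -0.1, -0.1]
gripper_width: 0.69
```

```bash
python3 -m jog '[{"gripper":1,"dx":0,"dy":0,"dz":-0.002,"rx":0,"ry":0,"rz":0},{"gripper":1,"dx":0,"dy":0,"dz":-0.002,"rx":0,"ry":0,"rz":0},{"gripper":0.05,"dx":0,"dy":0,"dz":-0.002,"rx":0,"ry":0,"rz":0},{"gripper":0.05,"dx":0,"dy":0,"dz":-0.002,"rx":0,"ry":0,"rz":0},{"gripper":0.05,"dx":0,"dy":0,"dz":-0.002,"rx":0,"ry":0,"rz":0},{"gripper":0.05,"dx":0,"dy":0,"dz":-0.002,"rx":0,"ry":0,"rz":0},{"gripper":0.05,"dx":0,"dy":0,"dz":0.02,"rx":0,"ry":0,"rz":0},{"gripper":0.05,"dx":0,"dy":0,"dz":0.05,"rx":0,"ry":0,"rz":0},{"gripper":0.05,"dx":0,"dy":0,"dz":0.1,"rx":0,"ry":0,"rz":0},{"gripper":0.05,"dx":0,"dy":0,"dz":0.15,"rx":0,"ry":0,"rz":0}]'; python3 -m jog '[{"gripper":0,"dx":0,"dy":-0.05,"dz":0.03,"rx":0,"ry":0,"rz":0},{"gripper":0,"dx":0,"dy":-0.3,"dz":0.05,"rx":0,"ry":0,"rz":0},{"gripper":0,"dx":0,"dy":-0.3,"dz":0.05,"rx":0,"ry":0,"rz":0},{"gripper":0,"dx":0,"dy":-0.3,"dz":0.05,"rx":0,"ry":0,"rz":0},{"gripper":0,"dx":0,"dy":-0.3,"dz":0.05,"rx":0,"ry":0,"rz":0},{"gripper":0,"dx":0,"dy":-0.3,"dz":0.05,"rx":0,"ry":0,"rz":0},{"gripper":0,"dx":0,"dy":-0.3,"dz":0.05,"rx":0,"ry":0,"rz":0},{"gripper":0,"dx":0,"dy":-0.3,"dz":0.05,"rx":0,"ry":0,"rz":0},{"gripper":0,"dx":0,"dy":-0.3,"dz":0.05,"rx":0,"ry":0,"rz":0}]'; python3 - <<'E'
from h import *
c=snap("scene","s14",(160,50,530,340),2.1)
P=cloud(c)
for n in "sunglasses_case carabiner bike_bell call_bell key_hoop disc_key slim_case bar_key".split():
    for e in cut_out("scene",n)[:2]:
        q=P[e["mask"]]; q=q[np.isfinite(q[:,0])]
        print(n,round(e["conf"],2),np.round(e["box"]),rect(q[:,:2]),np.round(np.percentile(q[:,2],[2,50,98]),3),"med",np.round(np.median(q,0),3))
        if "case" in n and 'sun' in n:
            t=q[q[:,2]>.046]
            if len(t)>20: 
                A=np.linalg.lstsq(np.c_[t[:,:2],np.ones(len(t))],t[:,2],rcond=None)[0]; print(" plane slope",A[:2],rect(t[:,:2]))
E
```

```text
t: 26.35
eef_pos: [0.5203, 0.3017, 0.1694]
tool_rot: [0.542, 0.453, 0.542, -0.454]
contact_force: [1.1, 0.2, -0.1]
gripper_width: 0.951
t: 27.25
eef_pos: [0.521, 0.0035, 0.2183]
tool_rot: [0.542, 0.454, 0.543, -0.453]
contact_force: [0.2, 0.2, 0.4]
gripper_width: 1.0
sunglasses_case 0.91 [408. 289.  82.  67.] [510.7 293.4 164.8 110.  112.7] [0.012 0.05  0.053] med [0.533 0.311 0.05 ]
 plane slope [-0.00819397  0.00344129] [521.9 302.2 157.   64.  100.9]
sunglasses_case 0.7 [492. 217.  78.  40.] [240.  301.3 177.3  66.  129.5] [0.003 0.044 0.048] med [0.256 0.301 0.044]
 plane slope [-0.00044664  0.00073897] [244.3 294.8 154.   61.4 126.6]
carabiner 0.77 [414. 258.  34.  27.] [435.7 250.1  75.1  42.8   8.2] [0.009 0.013 0.016] med [0.432 0.246 0.013]
bike_bell 0.59 [458. 273.  31.  32.] [419.6 349.4  66.2  47.8 161.1] [0.009 0.052 0.061] med [0.436 0.348 0.052]
call_bell 0.64 [258. 193.  32.  29.] [ 550.3 -125.3  105.4   67.8   54.9] [-0.     0.03   0.055] med [ 0.569 -0.097  0.03 ]
call_bell 0.3 [413. 256.  32.  30.] [445.9 251.7 115.2  49.8  15. ] [0.002 0.013 0.017] med [0.43  0.246 0.013]
key_hoop 0.74 [364. 217.  28.  23.] [429.  103.2  71.4  61.2  20.7] [-0.001  0.006  0.01 ] med [0.429 0.103 0.006]
disc_key 0.81 [288. 219.  34.  19.] [551.2 -18.   79.8  54.5 155.2] [-0.001  0.01   0.014] med [ 0.548 -0.007  0.01 ]
slim_case 0.89 [217. 226.  68.  45.] [684.5 -99.6 159.2  64.9 177.8] [0.001 0.017 0.02 ] med [ 0.693 -0.087  0.017]
```

View pics/s14.png

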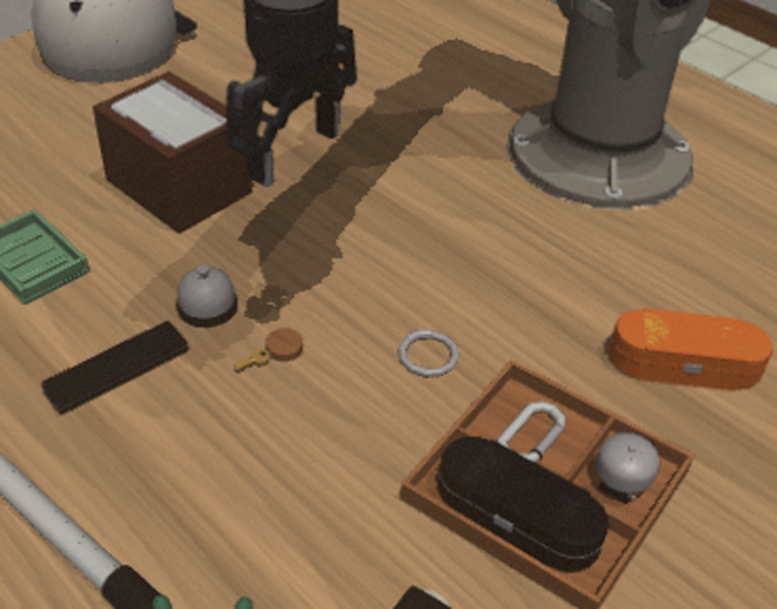

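The final picture shows the case (520,500), carabiner (535,430) and bell (627,463) in their compartments. The flap is shut at (170,115) with no bar key in sight. The look-alikes are where they were.

```bash
python3 -m jog '[{"gripper":0,"dx":0,"dy":0,"dz":0,"rx":0,"ry":0,"rz":0},{"gripper":0,"dx":0,"dy":0,"dz":0,"rx":0,"ry":0,"rz":0},{"gripper":0,"dx":0,"dy":0,"dz":0,"rx":0,"ry":0,"rz":0}]'; python3 -c "
from station import hand_in
print(hand_in())"
```

```text
t: 28.0
eef_pos: [0.521, 0.002, 0.2183]
tool_rot: [0.542, 0.454, 0.542, -0.454]
contact_force: [0.1, 0.3, -0.7]
gripper_width: 1.001
the job is handed in; nothing more can be done
None
```

The job is done and handed in at about 28 s. The bar-tag key went down through the flap, and the carabiner, bicycle bell and sunglasses case were each set down in their own tray compartment.

**Last checks (picture and depth):**
- **Case:** level, centred in the long compartment, with its top at about 51 mm, so it is on the floor.
- **Carabiner:** flat in the larger short compartment.
- **Bell:** upright in the smallest compartment, with its cap about 60 mm high, roughly as it should be standing on the floor.
- **Key:** the flap has shut again and the key is no longer in view. I infer it is inside; I could not see its resting place.
- **Look-alikes:** the call bell, hoop, disc key and slim case show no movement beyond measurement noise, a few mm at most.

**What failed or disagreed:**
- **First grip on the key:** it closed on air. The tool stood about 28 mm higher than the reported z, so I measured that offset by depth and allowed for it in every later grip.
- **Case outline before lowering:** the two cameras' outlines disagreed because the gripper hid part of the case. The measurement after placing, with the gripper clear, was sound.
- **Refused calls:** two early move calls were refused for missing fields, and nothing moved.

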